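# Change the batch in a latched shaker cradle

### The arm

A 7-joint arm with a two-finger parallel gripper is mounted at the origin on a cart in front of the work surface, level with it; the furniture and walls round the work are solid. World frame = base frame: x ahead of the robot, y to its left, z up, the work surface at z = 0. Lengths are in m, angles in rad, forces in N, time in s.
With the tool pointing down it reaches from about 0.4 to 0.85 m from the base axis. Payload 10.4 kg.
Tool frame: the origin (TCP) lies on the front face of the gripper's body, between the roots of the fingers; the fingertips stand 73 mm ahead of it and the grasp point (between the pads) lies 54 mm ahead of it (grip_point_offset is the distance from the TCP to the grasp point, in m); z points along the fingers, y is the line along which they close (so a half turn about z gives the same grasp; the last joint's range is limited). The gripper opens to 85 mm and grips with 20 to 120 N. Pads are 22 mm wide; open, the fingers measure 114 mm over their backs; the gripper's body (76 mm by 85 mm) begins 54 mm behind the grasp point. The pads swing forward as they close: fully open they stand 13 mm farther back than shut.
Start: joints at [-1.35, 0.332, -0.065, 1.46, 0.022, 1.35, -0.088], TCP at [0.151, 0.607, 0.304] pointing down, gripper open.
Joint ranges: [-2.6, 2.6], [-0.5, 2.12], [-1.47, 1.34], [0.16, 2.42], [-1.27, 4.41], [0.06, 2.06], [-2.6, 2.6]. Speed limits (rad/s): [2.22, 2.22, 2.79, 2.79, 3.14, 3.14, 3.14].

### API

Orientations are given as a rotation vector (axis times angle).
In Python, from plant import * gives the robot as it stands.
- The arm moves only by the tool send_rows, never from a script. Its argument "steps" is one flat list of numbers, 6 for each row, row after row: the shift along the tool's x, y, z scaled (see below), then the turn, a rotation vector about the tool's x, y, z scaled (see below). A call has 1 to 5 rows; each row shifts and turns the commanded pose from where the row before left it, along the tool's axes as they then stand; what a row does not reach is not made up. The controller multiplies each number of a shift by 500 mm and each number of a turn by 2 rad. A row lasts 1/10 s, in which the tool goes at most 50 mm and 8.59 degrees, less where a joint would pass 70% of its speed; a pose out of reach is approached as far as the arm can. A call with a number of a shift or a turn outside -1 to 1 is refused whole. A call with a gripper value outside its range is refused whole. "claw" is the closure, from -1 (fully open) to 1 (shut), set as the call begins (left out, the last holds). The fingers move at their own pace and stop on an object; the grip force is fixed at half the most. Time passes only in rows, so rows that do not move let the fingers close. It gives the time, the measured TCP pose, the force, the opening and the grip force at its end, in the units of the state.
- state(): the state, without advancing time (a new reading comes with each control period).
- snapshot(name): name is "scene" or "top" or "wrist"; returns (picture, depth): 420x560x3 uint8, blue, green, red; 420x560 float32, m along the optical axis (not along the pixel's ray), 0 where there is no reading.
- get_calibration(name): a dict with "intrinsics" (3x3 intrinsics, pixels), "rvec" (rotation vector, rad) and "tvec" (3), from world to camera coordinates, as OpenCV has them; the wrist camera has in their place "tool_from_camera" (4x4, takes a point from camera to tool coordinates, whose origin is the TCP and whose axes are the flange's). Camera axes: x right, y down, z forward; pixel columns grow to the right and rows downward; lengths in m; the calibration is good to about 2 mm. A picture is of the moment at which its call begins: read the wrist's pose just before it. get_calibration takes no time and is no camera call.
- finish_job(): hands the job in; it is judged then, once.
The state is a dict: "clock": time; "q": joint angles; "joint_velocities": joint speeds; "joint_torque": joint torques, N m; "tool_pos": TCP position; "tcp_rot": TCP orientation; "force": force on the tool from outside, world axes, zero at the start; "moment": the same for the moment, N m; "opening": finger opening in m; "finger_force": force on a finger pad.
Only numpy, scipy, OpenCV 4.12 (cv2) and the standard library are available. Lean on these libraries where they do the work, as an engineer would, in place of code of your own. Each camera call takes 0.05 s, during which the arm holds its last target. There are 200 camera calls.

### The job

The blue pouring tray of black finished samples is locked in the shaker cradle by a sprung catch: push the orange wedge in to prop the catch open and let go of it, lift the tray out, carry it level to the big foil tray at the front right and tip all the black samples into the foil tray. Put the empty tray back in its seat in the cradle while the catch is still propped, see that every red sample waiting on the bench ends up inside the blue tray, and pull the wedge out so that the catch snaps shut over the tray's rim. Leave the wedge lying on the bench clear of the cradle and of the foil tray, and do not disturb the two vials or the pen.

Things in the scene. Friction and masses are not known exactly. Their poses are not given: they have to be found in the camera images.
- cradle: Fixed grey shaker cradle: base plate 10 mm thick, x -100 to 100, y -118 to 106 mm. Origin: underside; x about away from the robot, y to its left, z up. Aluminium guide walls with rounded tops stand 2.5 mm clear round the tray: far, left and right ones 20 mm high above the plate, the near one (30 mm) closes the tray's open end. The sprung catch is on the right (-y).
- seat (a point): Where the tray's origin lies when seated: on the base plate's top (z = 10 mm), at x = 0, y = +35 mm in the cradle's frame; the tray's axes are then parallel to the cradle's.
- prop_home (a point): Where the wedge's origin lies when the wedge is pushed home: on the base plate's top (z = 10 mm), at x = -20, y = -73 mm in the cradle's frame; the wedge's axes are then parallel to the cradle's, nose to +x. The wedge slides in along +x from the near side, flat on the plate, straight face along the anvil, under the catch plate; this takes 5 to 15 N.
- anvil (a point): Fixed dark steel anvil block of the cradle, this point: middle of its outer (-y) face at the plate, at x = 0, y = -60, z = 10 mm in the cradle's frame. 36 mm along x plus a half-round near end reaching x = -25.5, 30 mm high above the plate. Beyond the catch a spring housing, 44 mm high above the bench, stands at y = -114 to -102, x = -25 to 25 mm.
- catch (a joint): Sprung steel catch, slides along the cradle's -y: 0 shut, 0.018 m end of travel; 3.6 N at 0 plus 0.12 N per mm, shuts by itself. Its tab (x = -16 to 12, y = -82 to -74 mm when shut) hangs beside the anvil, leaving a 14 mm gap open to the near side. The wedge's 26 mm wide part in this gap holds the catch open by 12 mm and stays by itself; the tray passes from 9.5 mm.
- catch_lip (a point): Edge of the catch's red-marked lip, middle of its underside (moves with the catch). The catch plate is 24 mm along x, its underside 42 mm and top 48 mm above the bench; shut, the lip reaches 7 mm over the tray's side wall, so that the tray cannot be lifted.
- wedge: Loose orange wedge, black ribs on the tail, 110 mm long, 26 mm high, 70 g, lying flat. Origin: underside, centre of the parallel part; x points to the nose. Parallel part x = -37 to 37, y = -13 to 13 mm. The nose tapers to x = 73 mm, 8 mm wide there (y = 5 to 13): the +y face is straight, the -y face slopes. Grip the tail across y at x about -23: when home, the part x < -10 sticks out free.
- tray: Loose blue pouring tray, 150 x 100 mm, about 150 g. Origin: centre of the underside; x points away from the open pouring end; z up. Floor 4 mm thick; side walls (y = +-48) and back wall (x = 73) 4 mm thick, 30 mm high. Open end at x = -75, with a gentle ramp over the last 20 mm. Tipped open end down by 60 to 75 degrees the samples slide out.
- handle (a point): Grip point of the tray's upright handle fin, at x = 55, y = 0, z = 56 mm in the tray's frame. The fin (x = 37 to 73, y = -6 to 6: 12 mm thick, top 68 mm above the tray's underside) stands inside the back of the tray; its flat faces can be gripped across the tray's y with the fingers at any angle in the x-z plane.
- pour_end (a point): Middle of the tray's open pouring edge, on top of the ramp: at x = -75, y = 0, z = 9 mm in the tray's frame. The opening is 92 mm wide.
- foil_tray: Big loose aluminium foil tray near the bench's front edge, to the right of the lapping machine (not the one at the back), 166 (x) x 216 (y) x 43 mm high, 350 g, with grey-brown residue on its floor; opening about 140 x 190 mm at the rim, inside floor about 116 x 160 mm, 4 to 9 mm above the bench. Origin: centre of the underside.
- black_0: Black round resin sample, 30 mm across, 18 mm high, 18 g; in the blue tray at the start, to be tipped into the foil tray. Origin: centre of the underside. May be absent (2 to 4 are there).
- black_1: Black round resin sample, 30 mm across, 18 mm high, 18 g; in the blue tray at the start, to be tipped into the foil tray. Origin: centre of the underside. May be absent (2 to 4 are there).
- black_2: Black round resin sample, 30 mm across, 18 mm high, 18 g; in the blue tray at the start, to be tipped into the foil tray. Origin: centre of the underside. May be absent (2 to 4 are there).
- black_3: Black round resin sample, 30 mm across, 18 mm high, 18 g; in the blue tray at the start, to be tipped into the foil tray. Origin: centre of the underside. May be absent (2 to 4 are there).
- red_0: Red round resin sample, 30 mm across, 18 mm high, 18 g; waiting on the bench at the start, to be put into the blue tray (floor between x = -50 and 30 mm of the tray is free). Origin: centre of the underside. May be absent (2 or 3 are there). The fixed lapping machine's front stands beyond them, from x = 0.505 m on, y = -0.23 to 0.13 m, 0.135 m high: keep the gripper's body off it.
- red_1: Red round resin sample, 30 mm across, 18 mm high, 18 g; waiting on the bench at the start, to be put into the blue tray (floor between x = -50 and 30 mm of the tray is free). Origin: centre of the underside. May be absent (2 or 3 are there). The fixed lapping machine's front stands beyond them, from x = 0.505 m on, y = -0.23 to 0.13 m, 0.135 m high: keep the gripper's body off it.
- red_2: Red round resin sample, 30 mm across, 18 mm high, 18 g; waiting on the bench at the start, to be put into the blue tray (floor between x = -50 and 30 mm of the tray is free). Origin: centre of the underside. May be absent (2 or 3 are there). The fixed lapping machine's front stands beyond them, from x = 0.505 m on, y = -0.23 to 0.13 m, 0.135 m high: keep the gripper's body off it.
- vial_cream: Bystander: glass vial with cream contents and black cap, 23 mm across, 53 mm high, standing on the bench. Origin: centre of the underside.
- vial_pink: Bystander: glass vial with pink contents and black cap, 23 mm across, 53 mm high, standing on the bench. Origin: centre of the underside.
- pen: Bystander: black and grey marker pen, 12 x 131 x 14 mm, lying along its y. Origin: centre of the underside.

How it is judged:
By the outcome, as a careful person would: the job done as asked, in the order asked, and still so for the second after the job is handed in, with the robot touching nothing.
Of black_0, black_1, black_2, black_3 only 2 to 4 are there at a start; the rules pass over those that are not, and their reading is None.
Of red_0, red_1, red_2 only 2 to 3 are there at a start; the rules pass over those that are not, and their reading is None.
At some moment in a run one of foil_tray may be knocked a few centimetres aside while the robot is not near it.
It also fails if it takes over 210 s, if anything falls off the work surface, if the arm or the gripper's body presses on something with over 40 N, if the wrist force passes 120 N, or if a joint passes its speed limit or range.

## Working session

There is one attempt and no reset: what is moved stays moved. The work goes in short steps, Python scripts to look and compute and a tool call to move; the robot and the scene stay as the last step left them, time stands still between calls to the robot, and variables do not carry over. Pictures are saved under pics/ and viewed, at most 14 in all, crops included, and the job is handed in when it is done.

Besides the shell and the picture viewer there is one more tool, called after ">>>" by a JSON object that holds its "api" and its "payload", one argument or row to a line. send_rows: Moves the arm, as the interface text tells. Shifts and turns lie within -1 to 1; 1 stands for 500 mm of shift or 2 rad of turn. Its arguments: {"type":"object","properties":{"steps":{"type":"array","items":{"type":"number","minimum":-1,"maximum":1}},"claw":{"type":"number"}},"required":["steps"]}

```bash
ls; mkdir -p pics
cat > h.py <<'E'
import numpy as np, cv2
from plant import *
from scipy.spatial.transform import Rotation as R
def cam(name, st=None):
    c=get_calibration(name); K=np.array(c["intrinsics"])
    if name=="wrist":
        T=np.eye(4); T[:3,:3]=R.from_rotvec(st["tcp_rot"]).as_matrix(); T[:3,3]=st["tool_pos"]
        M=T@np.array(c["tool_from_camera"]); return K,M[:3,:3],M[:3,3]
    Rm=R.from_rotvec(np.ravel(c["rvec"])).as_matrix(); return K,Rm.T,-Rm.T@np.ravel(c["tvec"])
def ray(cm,uv,z):
    K,Rw,o=cm; uv=np.atleast_2d(uv).astype(float)
    d=np.c_[uv,np.ones(len(uv))]@np.linalg.inv(K).T@Rw.T
    return o+d*((z-o[2])/d[:,2])[:,None]
def cloud(cm,dep):
    K,Rw,o=cm; v,u=np.indices(dep.shape)
    p=np.stack([(u-K[0,2])/K[0,0]*dep,(v-K[1,2])/K[1,1]*dep,dep],-1)
    return p@Rw.T+o
def look(name,fn):
    st=state(); im,d=snapshot(name); cv2.imwrite(f"pics/{fn}.png",im); np.save(f"pics/{fn}.npy",d)
    cm=cam(name,st); return im,d,cm
E
python3 - <<'E'
from h import *
s=state(); print({k:np.round(v,3) for k,v in s.items()})
for n in("top","scene"):
    im,d,cm=look(n,n+"0"); print(n,cm[2],cm[1][:,2],cm[0][0,0],(d>0).mean())
E
```

```text
pics
{'clock': np.float64(0.0), 'q': array([-1.35 ,  0.333, -0.065,  1.461,  0.022,  1.35 , -0.089]), 'joint_velocities': array([ 0.   , -0.001,  0.002, -0.   ,  0.001, -0.   , -0.002]), 'joint_torque': array([-0.0000e+00, -6.2544e+01,  4.9000e-02, -3.9161e+01,  1.6000e-02,
        1.0000e-02, -0.0000e+00]), 'tool_pos': array([0.151, 0.606, 0.303]), 'tcp_rot': array([-3.820e-01, -3.118e+00,  2.000e-03]), 'force': array([-0.7  ,  0.199, -0.082]), 'moment': array([ 0.021, -0.054,  0.021]), 'finger_force': np.float64(0.0), 'opening': np.float64(0.085)}
top [ 0.49638893 -0.06393888  1.62165229] [ 0.04304068  0.00660674 -0.99905148] 528.8022576181141 0.9961479591836735
scene [-0.31263711  0.63500951  0.96764138] [ 0.60576457 -0.48822769 -0.62823802] 477.3668513441065 0.995922619047619
```

View pics/top0.png

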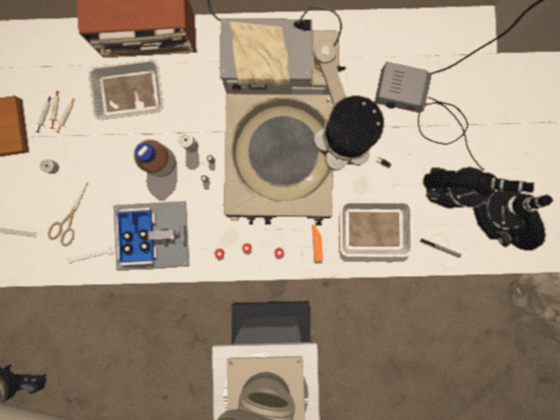

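View pics/scene0.png

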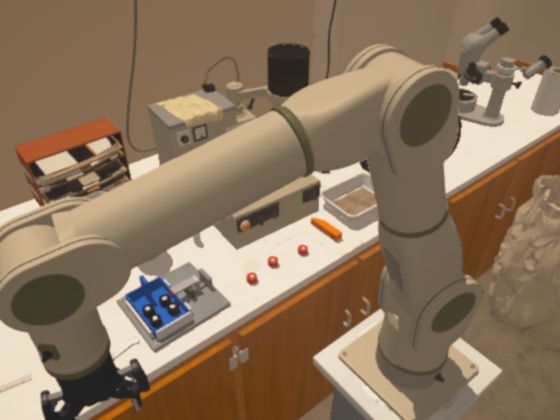

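The top view shows the cradle at about (152,236) with the blue tray holding 4 black samples. Three reds are at (220,254), (247,248) and (280,253), the orange wedge is at (318,243), the foil tray at (375,232) and the pen at (440,247). The vials are at (211,160) and (205,180). The scene view agrees.

```bash
cat >> h.py <<'E'
def blobs(m,amin=20):
    n,l,s,c=cv2.connectedComponentsWithStats(m.astype(np.uint8)); 
    return [(c[i],s[i,4],l==i) for i in range(1,n) if s[i,4]>=amin]
def masks(im):
    h=cv2.cvtColor(im,cv2.COLOR_BGR2HSV).astype(int); H,S,V=h[...,0],h[...,1],h[...,2]
    return dict(blue=(H>100)&(H<130)&(S>150)&(V>60),orange=(H>5)&(H<18)&(S>200)&(V>150),red=((H<5)|(H>172))&(S>150)&(V>90))
def top_xy(px,cm,dep):
    P=cloud(cm,dep); return P
E
python3 - <<'E'
from h import *
im=cv2.imread("pics/top0.png"); d=np.load("pics/top0.npy"); cm=cam("top"); P=cloud(cm,d); m=masks(im)
for k,z in(("red",.018),("orange",.026),("blue",.04)):
    for c,a,l in blobs(m[k],12):
        if not(190<c[1]<280): continue
        q=ray(cm,c,z)[0]; r=cv2.minAreaRect(np.argwhere(l)[:,::-1].astype(np.float32))
        print(k,c.round(1),a,q.round(4),"zmax",P[l][:,2].max().round(3),"rect",ray(cm,r[0],z)[0].round(4),np.array(r[1]).round(1),round(r[2],1), "box",ray(cm,cv2.boxPoints(r),z)[:,:2].round(3).tolist())
# height maps
z=P[...,2]
for nm,(u0,u1,v0,v1) in dict(cradle=(105,195,195,275),foil=(332,418,195,265)).items():
    w=z[v0:v1,u0:u1]>.006
    for c,a,l in blobs(w,200):
        r=cv2.minAreaRect(np.argwhere(l)[:,::-1].astype(np.float32)+[u0,v0]); 
        print(nm,a,np.array(r[1]),r[2],ray(cm,r[0],.01 if nm=="cradle" else .043)[0].round(4), P[v0:v1,u0:u1][l].mean(0).round(3))
big=cv2.resize(im[195:280,100:200],None,fx=7,fy=7,interpolation=cv2.INTER_CUBIC); cv2.imwrite("pics/c1.png",big)
E
```

```text
red [246.9 247.5] 34 [0.4471 0.0443 0.018 ] zmax 0.026 rect [0.4472 0.0455 0.018 ] [7. 7.] 90.0 box [[0.458, 0.056], [0.457, 0.035], [0.436, 0.035], [0.437, 0.056]]
red [219.  253.3] 33 [0.4319 0.1292 0.018 ] zmax 0.033 rect [0.433  0.1306 0.018 ] [8. 7.] 90.0 box [[0.445, 0.141], [0.445, 0.12], [0.421, 0.12], [0.421, 0.142]]
red [278.7 252.5] 33 [ 0.4293 -0.0516  0.018 ] zmax 0.023 rect [ 0.4294 -0.051   0.018 ] [7. 7.] 90.0 box [[0.44, -0.041], [0.44, -0.062], [0.419, -0.061], [0.419, -0.04]]
blue [135.  234.7] 1153 [0.4954 0.3768 0.04  ] zmax 1.622 rect [0.4916 0.375  0.04  ] [48.1 32.3] 86.3 box [[0.562, 0.427], [0.565, 0.33], [0.422, 0.323], [0.418, 0.42]]Traceback (most recent call last):
  File "<stdin>", line 13, in <module>
cv2.error: OpenCV(4.12.0) /io/opencv/modules/imgproc/src/convhull.cpp:143: error: (-215:Assertion failed) total >= 0 && (depth == CV_32F || depth == CV_32S) in function 'convexHull'
```

```bash
cat >> h.py <<'E'
def down(yaw): # tool z down, tool y along world (-sin,cos)(yaw)
    return R.from_matrix(np.c_[[-np.cos(yaw),-np.sin(yaw),0],[-np.sin(yaw),np.cos(yaw),0],[0,0,-1]])
def delta(p,Rt,s=None):
    s=s or state(); Rc=R.from_rotvec(s["tcp_rot"])
    rv=(Rc.inv()*Rt).as_rotvec(); dw=np.array(p)-s["tool_pos"]
    print("shift now-axes",(Rc.inv().apply(dw)/.5).round(4)," after turn:",(Rt.inv().apply(dw)/.5).round(4)," turn",(rv/2).round(4), "mm",(dw*1e3).round(1))
E
python3 - <<'E'
from h import *
im=cv2.imread("pics/top0.png"); d=np.load("pics/top0.npy"); cm=cam("top"); P=cloud(cm,d); z=P[...,2]
for nm,(u0,u1,v0,v1) in dict(cradle=(105,195,195,275),foil=(332,418,195,265)).items():
    for c,a,l in blobs((z[v0:v1,u0:u1]>.006)&(z[v0:v1,u0:u1]<.2),200):
        r=cv2.minAreaRect((np.argwhere(l)[:,::-1]+[u0,v0]).astype(np.float32)); 
        print(nm,a,np.array(r[1]),r[2],ray(cm,r[0],.01 if nm=="cradle" else .043)[0].round(4))
c=(masks(im)["orange"]); h=cv2.cvtColor(im,cv2.COLOR_BGR2HSV); print(h[240:246,314:322].tolist()[0])
print(np.array(get_calibration("wrist")["tool_from_camera"]).round(3).tolist(), get_calibration("wrist")["intrinsics"])
delta([.47,.34,.36],down(.05))
E
```

```text
cradle 4500 [67.3061676  76.72528839] 86.42366790771484 [0.4944 0.335  0.01  ]
foil 2196 [58. 74.] 90.0 [ 0.495  -0.3465  0.043 ]
[[11, 187, 237], [12, 188, 242], [13, 187, 241], [12, 185, 242], [12, 187, 241], [12, 189, 241], [11, 174, 239], [11, 120, 235]]
[[0.0, -0.963, -0.268, 0.068], [1.0, -0.0, 0.0, 0.0], [-0.0, -0.268, 0.963, -0.07], [0.0, 0.0, 0.0, 1.0]] [[367.50665868   0.         279.70462862]
 [  0.         367.50665868 208.22881262]
 [  0.           0.           1.        ]]
shift now-axes [-0.748  -0.3629 -0.1131]  after turn: [-0.6109 -0.5638 -0.1136]  turn [-6.000e-04 -1.000e-04 -1.469e-01] mm [ 319.2 -266.3   56.8]
```

>>> {"api": "send_rows", "payload": {
  "steps": [0, 0, -0.04, 0, 0, -0.049, 0, 0, -0.04, 0, 0, -0.049, 0, 0, -0.034, 0, 0, -0.049]
}}

```text
clock: 0.4
tool_pos: [0.1509, 0.6064, 0.3615]
tcp_rot: [0.085, -3.14, 0.001]
force: [-0.6, 0.2, 0.3]
opening: 0.0854
finger_force: 0.0
```

>>> {"api": "send_rows", "payload": {
  "steps": [-0.061, -0.056, 0, 0, 0, 0, -0.061, -0.056, 0, 0, 0, 0, -0.061, -0.056, 0, 0, 0, 0, -0.061, -0.056, 0, 0, 0, 0, -0.061, -0.056, 0, 0, 0, 0]
}}

```text
clock: 0.9
tool_pos: [0.3113, 0.473, 0.3606]
tcp_rot: [0.079, -3.14, 0.0]
force: [0.7, -0.2, 0.7]
opening: 0.0853
finger_force: 0.0
```

>>> {"api": "send_rows", "payload": {
  "steps": [-0.061, -0.056, 0, 0, 0, 0, -0.061, -0.056, 0, 0, 0, 0, -0.061, -0.056, 0, 0, 0, 0, -0.061, -0.056, 0, 0, 0, 0, -0.061, -0.056, 0, 0, 0, 0]
}}

```text
clock: 1.4
tool_pos: [0.4705, 0.3408, 0.3606]
tcp_rot: [0.079, -3.14, 0.0]
force: [0.4, 1.3, 0.2]
opening: 0.0856
finger_force: 0.0
```

>>> {"api": "send_rows", "payload": {
  "steps": [0, 0, 0, 0, 0, 0, 0, 0, 0, 0, 0, 0]
}}

```text
clock: 1.6
tool_pos: [0.47, 0.3415, 0.3604]
tcp_rot: [0.075, -3.14, 0.001]
force: [-0.8, 0.6, -0.9]
opening: 0.085
finger_force: 0.0
```

Run:
```python
from h import *
s=state(); print(s["clock"],s["tool_pos"],s["q"].round(2)); delta([.47,.34,.36],down(.05))
im,d,cm=look("wrist","w1"); big=cv2.resize(im,(784,588)); cv2.imwrite("pics/w1b.png",big); np.savez("pics/w1c.npz",K=cm[0],R=cm[1],o=cm[2])
```

```text
1.6 [0.46997436 0.34145951 0.36041983] [-0.84  0.21  0.16  1.5  -0.03  1.43  0.94]
shift now-axes [ 0.0001 -0.0029  0.0008]  after turn: [ 0.0001 -0.0029  0.0008]  turn [-0.0002 -0.0004 -0.001 ] mm [ 0.  -1.5 -0.4]
```

View pics/w1b.png

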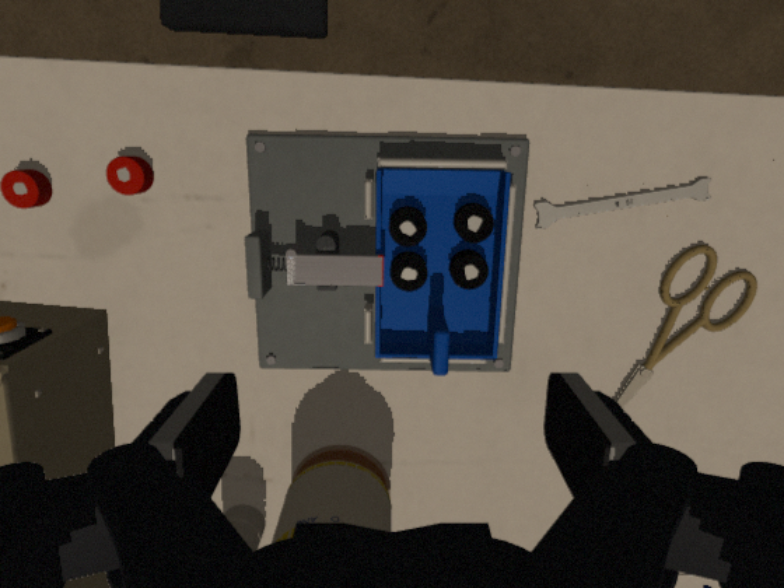

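The wrist view shows the cradle plate with corners at about (248,133), (528,137), (511,371) and (261,366) in the enlarged picture. The catch is shut over the tray's left wall at (383,270). The fin top is at (440,350), and the four blacks are around (440,245).

Run:
```python
from h import *
im=cv2.imread("pics/w1.png"); d=np.load("pics/w1.npy"); z_=np.load("pics/w1c.npz"); cm=(z_["K"],z_["R"],z_["o"])
P=cloud(cm,d); z=P[...,2]
b=P[20:90][(z[20:90]<.03)&(z[20:90]>-.03)]
roi=(P[...,0]>.37)&(P[...,0]<.615)&(P[...,1]>.2)&(P[...,1]<.46)
bench=roi&(np.abs(z)<.004); print("bench z",np.median(z[bench]),z[bench].std())
pl=roi&(z>.006)&(z<.014); print("plate z",np.median(z[pl]))
c,a,l=max(blobs(roi&(z>.006)),key=lambda t:t[1])
r=cv2.minAreaRect(P[l&(z<.014)][:,:2].astype(np.float32)); print(r); print(cv2.boxPoints(r))
q=ray(cm,np.array([[248,133],[528,137],[511,371],[261,366]])/1.4,.010)[:,:2]
src=np.array([[-.1,-.118],[-.1,.106],[.1,.106],[.1,-.118]]); 
A=q.mean(0);B=src.mean(0); H=(src-B).T@(q-A); th=np.arctan2(H[0,1]-H[1,0],H[0,0]+H[1,1]); C=R.from_euler('z',th).as_matrix()[:2,:2]; t=A-C@B
print("eye",q.round(4).tolist(),"cradle",t,th,"res",(q-(src@C.T+t)).round(4).tolist())
# fin: highest blue
m=masks(im)["blue"]
f=m&(z>.06)&roi; print("fin top",P[f].mean(0),P[f].min(0),P[f].max(0))
inv=lambda p:(np.array(p)[:2]-t)@C
print("fin in cradle",inv(P[f].mean(0)),"expect",.055,.035)
rim=m&(np.abs(z-.04)<.004)&roi; rr=np.array([inv(p) for p in P[rim]]); print("rim ext",np.percentile(rr,[1,99],axis=0))
for c,a,l in blobs(masks(im)["red"],15): print("red",c,a,ray(cm,c,.018)[0].round(4),inv(ray(cm,c,.045)[0]).round(4))
```

```text
bench z -0.0002584363015349367 0.0008413189653298883
plate z 0.009930029617048253
((0.0, 0.0), (0.0, 0.0), 0.0)
[[0. 0.]
 [0. 0.]
 [0. 0.]
 [0. 0.]]
eye [[0.3956, 0.2258], [0.388, 0.4446], [0.5864, 0.4531], [0.5923, 0.232]] cradle [0.49037338 0.34488342] 0.03350932210268487 res [[0.0012, 0.0022], [0.0012, -0.0029], [-0.0003, -0.001], [-0.002, 0.0017]]
fin top [0.53355903 0.37798066 0.10404641] [0.40181408 0.33826465 0.06057434] [0.56111537 0.38736486 0.43026564]
fin in cradle [0.04427027 0.0316318 ] expect 0.055 0.035
rim ext [[-0.0717053  -0.01483833]
 [ 0.07497895  0.08425169]]
red [ 89.25847458 125.31355932] 472 [0.4321 0.1309 0.018 ] [-0.0669 -0.1982]
red [ 13.62363239 134.98468271] 457 [0.4466 0.0467 0.018 ] [-0.056  -0.2774]
```

>>> {"api": "send_rows", "payload": {
  "steps": [0.011, -0.094, 0, 0, 0, 0, 0.011, -0.094, 0, 0, 0, 0, 0.011, -0.094, 0, 0, 0, 0, 0.011, -0.094, 0, 0, 0, 0, 0.011, -0.094, 0, 0, 0, 0]
}}

```text
clock: 2.15
tool_pos: [0.4528, 0.1058, 0.3609]
tcp_rot: [-0.084, 3.14, 0.001]
force: [1.1, 0.3, 0.6]
opening: 0.085
finger_force: 0.0
```

>>> {"api": "send_rows", "payload": {
  "steps": [0.011, -0.094, 0, 0, 0, 0, 0.011, -0.094, 0, 0, 0, 0, 0.011, -0.094, 0, 0, 0, 0, 0.011, -0.094, 0, 0, 0, 0, 0.011, -0.094, 0, 0, 0, 0]
}}

```text
clock: 2.65
tool_pos: [0.4378, -0.1303, 0.3611]
tcp_rot: [-0.084, 3.14, 0.001]
force: [-0.0, -0.6, -0.5]
opening: 0.0854
finger_force: 0.0
```

>>> {"api": "send_rows", "payload": {
  "steps": [0, 0, 0, 0, 0, 0, 0, 0, 0, 0, 0, 0]
}}

```text
clock: 2.85
tool_pos: [0.4382, -0.1294, 0.3609]
tcp_rot: [-0.079, 3.14, 0.001]
force: [0.1, 0.1, 0.2]
opening: 0.0856
finger_force: 0.0
```

```bash
cat >> h.py <<'E'
def fitrect(pts): return cv2.minAreaRect(np.asarray(pts,np.float32))
E
python3 - <<'E'
from h import *
im=cv2.imread("pics/w1.png"); d=np.load("pics/w1.npy"); z_=np.load("pics/w1c.npz"); cm=(z_["K"],z_["R"],z_["o"])
P=cloud(cm,d); z=P[...,2]; roi=(d>0)&(P[...,0]>.37)&(P[...,0]<.615)&(P[...,1]>.2)&(P[...,1]<.47)
pl=(roi&(z>.006)&(z<.014)).astype(np.uint8); l=max(blobs(cv2.morphologyEx(pl,cv2.MORPH_OPEN,np.ones((3,3),np.uint8))),key=lambda t:t[1])[2]
r=cv2.minAreaRect(P[l][:,:2].astype(np.float32).copy()); print("plate",r)
s=state(); im,d,cm=look("wrist","w2"); np.savez("pics/w2c.npz",K=cm[0],R=cm[1],o=cm[2]); print(s["tool_pos"],s["q"].round(2))
h=cv2.cvtColor(im,cv2.COLOR_BGR2HSV).astype(int); m=(h[...,0]>6)&(h[...,0]<22)&(h[...,1]>160)&(h[...,2]>120)
for c,a,l in blobs(m,100):
    cnt=cv2.findContours(l.astype(np.uint8),cv2.RETR_EXTERNAL,cv2.CHAIN_APPROX_NONE)[0][0]
    ap=cv2.approxPolyDP(cnt,3,True)[:,0]; print("orange",c.round(1),a,ap.tolist(),ray(cm,ap,.026)[:,:2].round(4).tolist(), fitrect(ray(cm,cnt[:,0],.026)[:,:2]))
for c,a,l in blobs(masks(im)["red"],60): print("red",c,a,ray(cm,c,.018)[0].round(4))
cv2.imwrite("pics/w2b.png",cv2.resize(im,(784,588)))
E
```

```text
plate ((0.4918043613433838, 0.33769363164901733), (0.19923122227191925, 0.22412517666816711), 1.8738071918487549)
[ 0.43817569 -0.12940952  0.36093218] [-0.44 -0.12  0.58  1.82  0.07  1.43  1.75]
orange [244.1 177.5] 1864 [[232, 136], [233, 200], [248, 228], [255, 230], [254, 137]] [[0.4042, -0.1823], [0.4757, -0.1801], [0.5084, -0.1622], [0.5104, -0.154], [0.4041, -0.1585]] ((0.4572754204273224, -0.16852860152721405), (0.1075507178902626, 0.024783551692962646), 2.563180923461914)
red [348.41801386 164.59353349] 433 [ 0.43   -0.0516  0.018 ]
red [506.82733813 174.30695444] 417 [0.4321 0.1295 0.018 ]
red [430.99758454 183.15458937] 414 [0.4466 0.045  0.018 ]
```

View pics/w2b.png

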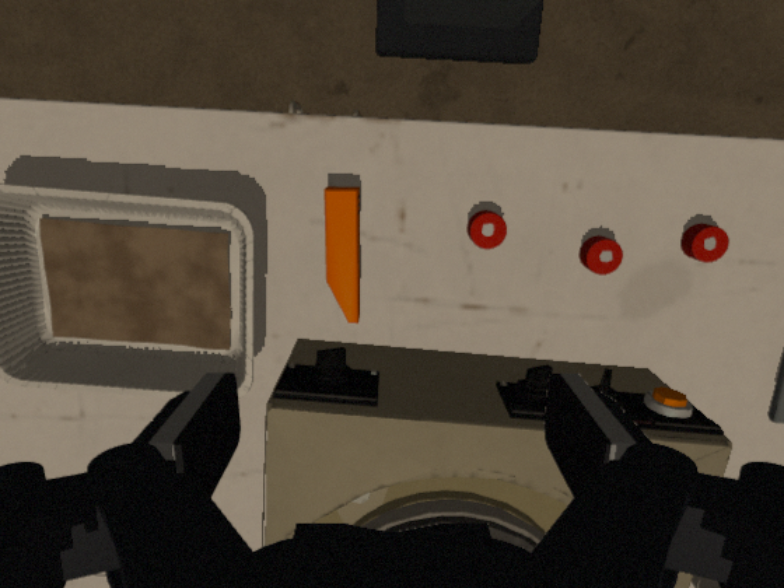

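The wedge lies with its nose to +x, with picture corners at about (327,188)–(360,188) and the nose at (355,322). The three reds are at (487,230), (601,255) and (705,243), and the foil tray is on the left. Gripping the wedge's tail next.

>>> {"api": "send_rows", "payload": {
  "steps": [0.046, -0.079, 0, 0, 0, 0.004, 0, 0, 0.09, 0, 0, 0, 0, 0, 0.09, 0, 0, 0, 0, 0, 0.09, 0, 0, 0, 0, 0, 0.09, 0, 0, 0],
  "claw": -0.2
}}

```text
clock: 3.4
tool_pos: [0.4176, -0.1683, 0.1793]
tcp_rot: [-0.072, 3.14, 0.001]
force: [1.6, 0.1, -0.4]
opening: 0.0511
finger_force: 0.0
```

>>> {"api": "send_rows", "payload": {
  "steps": [0, 0, 0.06, 0, 0, 0, 0, 0, 0, 0, 0, 0, 0, 0, 0, 0, 0, 0]
}}

```text
clock: 3.7
tool_pos: [0.4177, -0.1695, 0.1514]
tcp_rot: [0.07, -3.14, 0.0]
force: [-0.1, -0.1, 0.7]
opening: 0.0513
finger_force: 0.0
```

Run:
```python
from h import *
s=state(); print(s["tool_pos"],s["opening"]); delta([.417,-.1698,.077],down(.042))
im,d,cm=look("wrist","w3")
h=cv2.cvtColor(im,cv2.COLOR_BGR2HSV).astype(int); m=(h[...,0]>6)&(h[...,0]<22)&(h[...,1]>160)&(h[...,2]>100)
for c,a,l in blobs(m,200):
    cnt=cv2.findContours(l.astype(np.uint8),cv2.RETR_EXTERNAL,cv2.CHAIN_APPROX_NONE)[0][0]
    ap=cv2.approxPolyDP(cnt,4,True)[:,0]; print("orange",c.round(1),a,ap.tolist(),ray(cm,ap,.026)[:,:2].round(4).tolist())
```

```text
[ 0.41773297 -0.16948456  0.15143611] 0.0512559594206862
shift now-axes [ 0.0014 -0.0005  0.1489]  after turn: [ 0.0015 -0.0006  0.1489]  turn [-0.0001 -0.0004  0.0012] mm [ -0.7  -0.3 -74.4]
orange [279.3 279.3] 6491 [[256, 205], [257, 322], [284, 369], [297, 371], [301, 206]] [[0.4025, -0.1831], [0.4756, -0.1805], [0.5083, -0.1626], [0.5095, -0.1544], [0.402, -0.1583]]
```

>>> {"api": "send_rows", "payload": {
  "steps": [0.001, 0, 0.05, 0, 0, 0, 0, 0, 0.05, 0, 0, 0, 0, 0, 0.048, 0, 0, 0, 0, 0, 0, 0, 0, 0]
}}

```text
clock: 4.15
tool_pos: [0.4167, -0.1698, 0.0765]
tcp_rot: [0.068, -3.139, -0.001]
force: [-0.2, 0.6, 0.1]
opening: 0.0513
finger_force: 0.0
```

>>> {"api": "send_rows", "payload": {
  "steps": [0, 0, 0, 0, 0, 0, 0, 0, 0, 0, 0, 0, 0, 0, 0, 0, 0, 0, 0, 0, 0, 0, 0, 0, 0, 0, 0, 0, 0, 0],
  "claw": 1
}}

```text
clock: 4.65
tool_pos: [0.418, -0.1707, 0.0789]
tcp_rot: [-0.067, 3.138, 0.001]
force: [-1.9, 1.2, 9.2]
opening: 0.0248
finger_force: 59.3
```

>>> {"api": "send_rows", "payload": {
  "steps": [0.02, 0, -0.01, 0, 0, 0, 0.02, 0, -0.02, 0, 0, 0, 0, 0, -0.06, 0, 0, 0, 0, 0, -0.08, 0, 0, 0, 0, 0, -0.06, 0, 0, 0]
}}

```text
clock: 5.15
tool_pos: [0.3971, -0.1721, 0.1952]
tcp_rot: [-0.064, 3.138, -0.0]
force: [0.9, 0.0, -1.3]
opening: 0.0245
finger_force: 59.2
```

Run:
```python
from h import *
s=state(); print(s["tool_pos"],s["opening"],s["finger_force"])
im,d,cm=look("wrist","w4"); cv2.imwrite("pics/w4b.png",im)
C=down(.033).as_matrix()
def cr(x,y): c,s_=np.cos(.033),np.sin(.033); return np.array([.491+c*x-s_*y,.3442+s_*x+c*y])
for x in(-.12-.02-.0215,-.0415): print(cr(x,-.073))
h=cv2.cvtColor(im,cv2.COLOR_BGR2HSV).astype(int); m=(h[...,0]>6)&(h[...,0]<22)&(h[...,1]>160)&(h[...,2]>80)
for c,a,l in blobs(m,200):
    cnt=cv2.findContours(l.astype(np.uint8),cv2.RETR_EXTERNAL,cv2.CHAIN_APPROX_NONE)[0][0]
    ap=cv2.approxPolyDP(cnt,4,True)[:,0]; q=ray(cm,ap,s["tool_pos"][2]-.077+.026)
    print(ap.tolist(),R.from_rotvec(s["tcp_rot"]).inv().apply(q-s["tool_pos"]).round(4).tolist())
```

```text
[ 0.39711841 -0.17208616  0.19524703] 0.024540204880018707 59.166807141155005
[0.33199649 0.26591121]
[0.45193116 0.26987049]
[[314, 255], [245, 256], [249, 374], [285, 379], [311, 373]] [[0.0175, 0.0123, 0.0509], [0.0171, -0.0122, 0.0509], [-0.0327, -0.0119, 0.0511], [-0.035, 0.0022, 0.0511], [-0.0322, 0.0123, 0.0511]]
```

View pics/w4b.png

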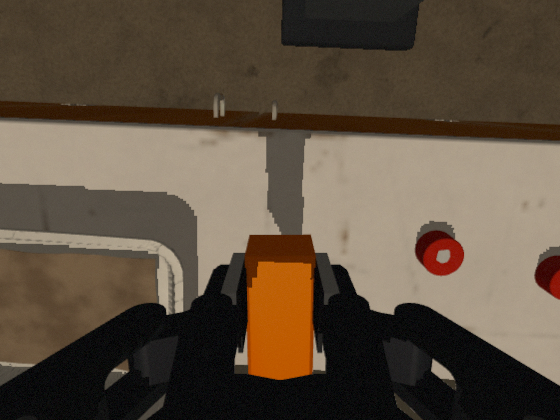

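The wedge is held at its tail: its top face spans (247,262) to (311,375), centred between the pads and straight with the fingers. Carrying it to the near side of the cradle.

>>> {"api": "send_rows", "payload": {
  "steps": [0.025, 0.088, 0, 0, 0, 0.004, 0.026, 0.088, 0, 0, 0, 0, 0, 0.088, 0, 0, 0, 0, 0, 0.088, 0, 0, 0, 0, 0, 0.088, 0, 0, 0, 0]
}}

```text
clock: 5.7
tool_pos: [0.3634, 0.0491, 0.1934]
tcp_rot: [-0.053, 3.138, 0.003]
force: [1.0, 0.0, -1.0]
opening: 0.0248
finger_force: 59.3
```

>>> {"api": "send_rows", "payload": {
  "steps": [0, 0.088, 0, 0, 0, 0, 0, 0.088, 0, 0, 0, 0, 0, 0.088, 0, 0, 0, 0, 0, 0.088, 0, 0, 0, 0, 0, 0.085, 0, 0, 0, 0]
}}

```text
clock: 6.2
tool_pos: [0.3559, 0.2679, 0.1934]
tcp_rot: [-0.054, 3.139, 0.003]
force: [1.2, -1.1, 0.2]
opening: 0.0249
finger_force: 59.3
```

>>> {"api": "send_rows", "payload": {
  "steps": [0, 0, 0.07, 0, 0, 0, 0, 0, 0.07, 0, 0, 0, 0, 0, 0, 0, 0, 0, 0, 0, 0, 0, 0, 0]
}}

```text
clock: 6.6
tool_pos: [0.3563, 0.2658, 0.1232]
tcp_rot: [-0.053, 3.141, 0.0]
force: [0.9, -0.3, -0.1]
opening: 0.0247
finger_force: 59.3
```

Run:
```python
from h import *
s=state(); print(s["tool_pos"],s["opening"],s["finger_force"]); delta([.3535,.2656,.095],down(.033))
im,d,cm=look("wrist","w5"); np.savez("pics/w5c.npz",K=cm[0],R=cm[1],o=cm[2]); cv2.imwrite("pics/w5b.png",cv2.resize(im,(784,588)))
```

```text
[0.35627064 0.26580432 0.12321266] 0.02466113265041477 59.30243890732527
shift now-axes [ 0.0056 -0.0002  0.0564]  after turn: [ 0.0056 -0.0002  0.0564]  turn [0.     0.0003 0.0003] mm [ -2.8  -0.2 -28.2]
```

View pics/w5b.png

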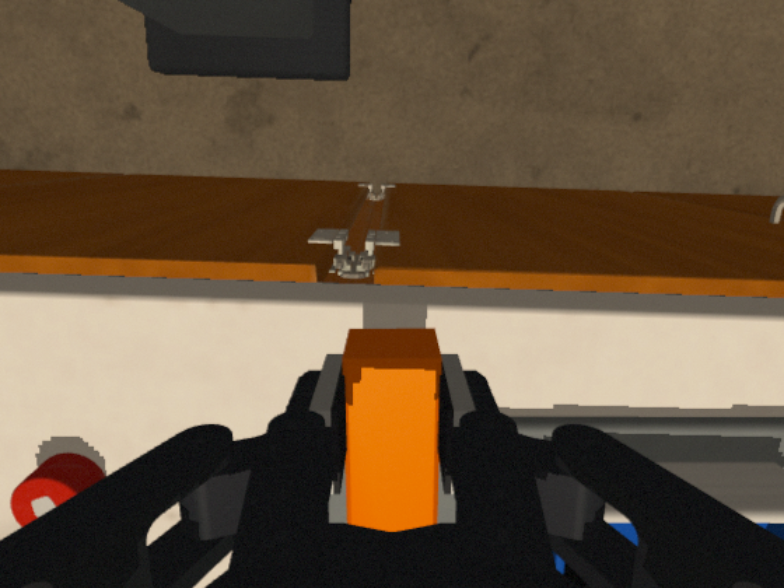

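The wedge points down the bench in the gripper, and the gripper hides the nose. I'll check the anvil's position in the earlier cradle view.

Run:
```python
from h import *
im=cv2.imread("pics/w1.png"); d=np.load("pics/w1.npy"); z_=np.load("pics/w1c.npz"); cm=(z_["K"],z_["R"],z_["o"])
P=cloud(cm,d); c,s=np.cos(.033),np.sin(.033); Q=(P[...,:2]-[.491,.3442])@np.array([[c,-s],[s,c]]); z=P[...,2]
def rep(n,m): print(n,m.sum(),Q[m].min(0).round(4),Q[m].max(0).round(4),np.median(z[m]).round(4))
box=lambda x0,x1,y0,y1:(d>0)&(Q[...,0]>x0)&(Q[...,0]<x1)&(Q[...,1]>y0)&(Q[...,1]<y1)
rep("anvil",box(-.04,-.008,-.075,-.03)&(z>.036)&(z<.044))
rep("plate",box(-.03,.03,-.1,.0)&(z>.0455))
rep("housing",box(-.04,.04,-.13,-.095)&(z>.040)&(z<.049))
rep("nearwall",box(-.1,-.05,-.03,.1)&(z>.036)&(z<.044)&(im[...,2]>150))
rep("plate10",box(-.15,.15,-.15,.15)&(z>.007)&(z<.013))
```

```text
anvil 184 [-0.0246 -0.0744] [-0.0104 -0.0456] 0.0397
plate 9377 [-0.03   -0.0826] [ 0.0132 -0.0029] 0.3508
housing 517 [-0.0242 -0.1148] [ 0.0257 -0.1021] 0.0435
nearwall 25 [-0.0791  0.011 ] [-0.0786  0.0431] 0.0396
plate10 16214 [-0.099  -0.1184] [0.1007 0.1054] 0.0098
```

>>> {"api": "send_rows", "payload": {
  "steps": [0, -0.0014, 0.03, 0, 0, 0, 0, 0, 0.02, 0, 0, 0, 0, 0, 0.01, 0, 0, 0, 0, 0, 0, 0, 0, 0]
}}

```text
clock: 7.05
tool_pos: [0.356, 0.2651, 0.0921]
tcp_rot: [0.053, -3.141, -0.0]
force: [0.6, 0.1, -0.7]
opening: 0.0247
finger_force: 59.3
```

>>> {"api": "send_rows", "payload": {
  "steps": [0, 0, 0.004, 0, 0, 0, 0, 0, 0, 0, 0, 0]
}}

```text
clock: 7.25
tool_pos: [0.3561, 0.2653, 0.0902]
tcp_rot: [-0.054, 3.141, 0.001]
force: [-0.1, -0.1, -0.3]
opening: 0.0248
finger_force: 59.3
```

>>> {"api": "send_rows", "payload": {
  "steps": [0, 0, 0.003, 0, 0, 0, 0, 0, 0, 0, 0, 0]
}}

```text
clock: 7.45
tool_pos: [0.3561, 0.2654, 0.0889]
tcp_rot: [-0.054, 3.141, 0.001]
force: [-1.3, -1.5, 5.9]
opening: 0.0248
finger_force: 60.2
```

>>> {"api": "send_rows", "payload": {
  "steps": [-0.02, 0, -0.001, 0, 0, 0, -0.02, 0, 0, 0, 0, 0, -0.02, 0, 0, 0, 0, 0, -0.02, 0, 0, 0, 0, 0]
}}

```text
clock: 7.85
tool_pos: [0.3966, 0.2666, 0.089]
tcp_rot: [0.054, -3.141, -0.0]
force: [-4.0, -0.1, 6.2]
opening: 0.0244
finger_force: 60.0
```

>>> {"api": "send_rows", "payload": {
  "steps": [-0.015, 0, 0, 0, 0, 0, -0.015, 0, 0, 0, 0, 0, -0.01, 0, 0, 0, 0, 0, -0.01, 0, 0, 0, 0, 0]
}}

```text
clock: 8.25
tool_pos: [0.4152, 0.2684, 0.0887]
tcp_rot: [0.058, -3.128, 0.004]
force: [-40.7, -3.9, 40.2]
opening: 0.0244
finger_force: 64.9
```

>>> {"api": "send_rows", "payload": {
  "steps": [-0.01, 0, 0, 0, 0, 0, -0.01, 0, 0, 0, 0, 0, -0.01, 0, 0, 0, 0, 0]
}}

```text
clock: 8.55
tool_pos: [0.4302, 0.2686, 0.0885]
tcp_rot: [0.058, -3.129, 0.004]
force: [-21.8, -2.4, 17.8]
opening: 0.0251
finger_force: 62.5
```

```bash
cat >> h.py <<'E'
O=np.array([.4916,.3438]); Y=.033
def incr(p): c,s=np.cos(Y),np.sin(Y); return (np.array(p)[...,:2]-O)@np.array([[c,-s],[s,c]])
def frcr(x,y): c,s=np.cos(Y),np.sin(Y); return O+np.array([c*x-s*y,s*x+c*y])
E
python3 - <<'E'
from h import *
s=state(); print(s["tool_pos"],incr(s["tool_pos"]),s["force"],s["moment"],s["opening"])
E
```

```text
[0.43021624 0.26864825 0.08854324] [-0.06382989 -0.07308554] [-21.81285419  -2.37592924  17.83749854] [-0.43670072  4.02848018 -0.1997141 ] 0.025066909454088692
```

>>> {"api": "send_rows", "payload": {
  "steps": [0, 0, -0.002, 0, 0, 0, 0, 0, 0, 0, 0, 0]
}}

```text
clock: 8.75
tool_pos: [0.4352, 0.2685, 0.0895]
tcp_rot: [0.055, -3.139, -0.0]
force: [-3.7, 3.1, -0.6]
opening: 0.0248
finger_force: 60.1
```

>>> {"api": "send_rows", "payload": {
  "steps": [0, 0, -0.001, 0, 0, 0, 0, 0, 0, 0, 0, 0]
}}

```text
clock: 8.95
tool_pos: [0.4354, 0.2685, 0.0899]
tcp_rot: [0.055, -3.14, -0.0]
force: [-3.9, 4.7, -2.9]
opening: 0.0248
finger_force: 59.8
```

>>> {"api": "send_rows", "payload": {
  "steps": [-0.006, 0, 0, 0, 0, 0, -0.006, 0, 0, 0, 0, 0]
}}

```text
clock: 9.15
tool_pos: [0.4414, 0.2687, 0.0901]
tcp_rot: [0.055, -3.14, -0.001]
force: [-4.8, 4.4, -0.6]
opening: 0.0245
finger_force: 60.1
```

>>> {"api": "send_rows", "payload": {
  "steps": [-0.008, 0.0004, 0, 0, 0, 0, -0.008, 0, 0, 0, 0, 0, -0.01, 0, 0, 0, 0, 0, 0, 0, 0, 0, 0, 0]
}}

```text
clock: 9.55
tool_pos: [0.4551, 0.2692, 0.0901]
tcp_rot: [0.054, -3.141, -0.001]
force: [-0.5, 3.9, -2.6]
opening: 0.0248
finger_force: 59.9
```

Run:
```python
from h import *
s=state(); print(s["tool_pos"],incr(s["tool_pos"]),s["force"].round(1))
im,d,cm=look("wrist","w6"); h=cv2.cvtColor(im,cv2.COLOR_BGR2HSV).astype(int); m=(h[...,0]>6)&(h[...,0]<22)&(h[...,1]>160)&(h[...,2]>80)
for c,a,l in blobs(m,200):
    cnt=cv2.findContours(l.astype(np.uint8),cv2.RETR_EXTERNAL,cv2.CHAIN_APPROX_NONE)[0][0]
    ap=cv2.approxPolyDP(cnt,4,True)[:,0]; q=ray(cm,ap,.036); print(ap.tolist(),incr(q).round(4).tolist())
```

```text
[0.45513384 0.26921921 0.09009704] [-0.03890702 -0.07333702] [-0.5  3.9 -2.6]
[[249, 234], [244, 254], [247, 367], [311, 368], [311, 236]] [[-0.0631, -0.0842], [-0.0554, -0.0861], [-0.0071, -0.0861], [-0.0066, -0.0607], [-0.0624, -0.062]]
```

>>> {"api": "send_rows", "payload": {
  "steps": [0, 0, 0, 0, 0, 0, 0, 0, 0, 0, 0, 0, 0, 0, 0, 0, 0, 0, 0, 0, 0, 0, 0, 0],
  "claw": -0.1
}}

```text
clock: 10.0
tool_pos: [0.455, 0.2684, 0.0905]
tcp_rot: [-0.053, 3.141, -0.0]
force: [0.6, -0.2, 0.3]
opening: 0.0469
finger_force: 0.0
```

>>> {"api": "send_rows", "payload": {
  "steps": [0, 0, -0.03, 0, 0, 0, 0, 0, -0.08, 0, 0, 0, 0, 0, -0.09, 0, 0, 0, 0, 0, -0.09, 0, 0, 0, 0, 0, -0.09, 0, 0, 0]
}}

```text
clock: 10.5
tool_pos: [0.4546, 0.2683, 0.2824]
tcp_rot: [-0.053, 3.141, 0.0]
force: [1.8, 0.2, -0.6]
opening: 0.0468
finger_force: 0.0
```

>>> {"api": "send_rows", "payload": {
  "steps": [0.03, 0.05, -0.06, 0, 0, 0, 0, 0.05, -0.06, 0, 0, 0, 0, 0, 0, 0, 0, 0, 0, 0, 0, 0, 0, 0]
}}

```text
clock: 10.9
tool_pos: [0.4382, 0.3182, 0.3405]
tcp_rot: [-0.055, 3.14, 0.0]
force: [-0.4, -0.2, 0.6]
opening: 0.0474
finger_force: 0.0
```

Run:
```python
from h import *
s=state(); print(s["tool_pos"],incr(s["tool_pos"]),s["force"].round(1))
im,d,cm=look("wrist","w7"); np.savez("pics/w7c.npz",K=cm[0],R=cm[1],o=cm[2])
P=cloud(cm,d); Q=incr(P); z=P[...,2]; h=cv2.cvtColor(im,cv2.COLOR_BGR2HSV).astype(int); m=(h[...,0]>6)&(h[...,0]<22)&(h[...,1]>160)&(h[...,2]>80)&(np.abs(Q[...,0])<.2)
print("wedge",Q[m].min(0),Q[m].max(0),np.median(z[m]))
mr=masks(im)["red"]&(np.abs(Q[...,0])<.03)&(Q[...,1]>-.1); print("lip",incr(ray(cm,np.argwhere(mr)[:,::-1],.045)).mean(0),mr.sum())
b=masks(im)["blue"]&(d>0); rim=b&(np.abs(z-.04)<.003)&(np.abs(Q[...,0])<.1); print("rim",np.percentile(Q[rim],[1,99],axis=0))
f=b&(z>.07)&(z<.085); print("fin",Q[f].min(0),Q[f].max(0),Q[f].mean(0),f.sum())
x=m|b; u=np.argwhere(np.abs(Q[...,0])<.13); cv2.imwrite("pics/w7b.png",cv2.resize(im,(784,588)))
```

```text
[0.43819182 0.31824497 0.34051299] [-0.05422226 -0.02377897] [-0.4 -0.2  0.6]
wedge [-0.12256023 -0.27877341] [ 0.05382146 -0.02386759] 0.037372974898672195
lip [-0.00363434 -0.02145565] 6
rim [[-0.07345534 -0.01405422]
 [ 0.073506    0.08524939]]
fin [0.03843083 0.02998692] [0.07003426 0.0327779 ] [0.05533132 0.03134529] 80
```

View pics/w7b.png

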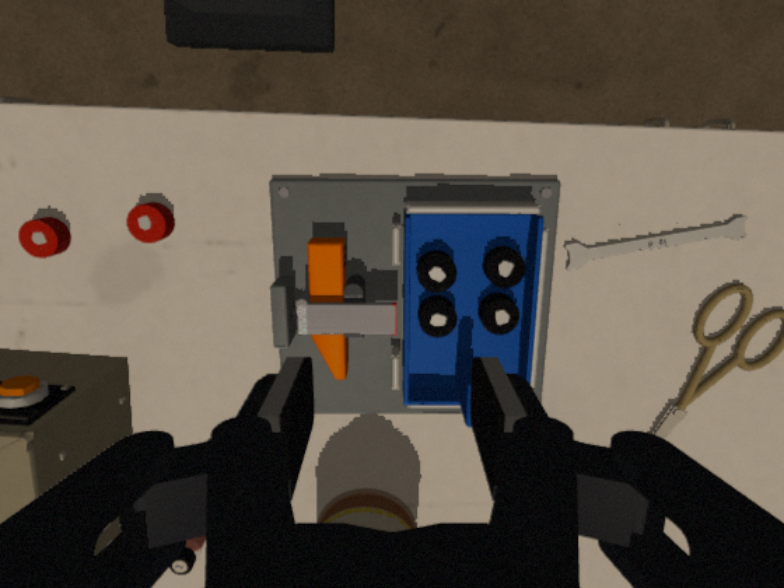

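The catch is propped: its red lip at (397,318) stands clear of the tray's rim at (405,318), and the wedge lies under the catch plate from (325,240) to (340,375). With the gripper empty, I'll first try the pouring posture over the foil tray.

>>> {"api": "send_rows", "payload": {
  "steps": [0, -0.093, 0, 0, 0, 0, 0, -0.093, 0, 0, 0, 0, 0, -0.093, 0, 0, 0, 0, 0, -0.093, 0, 0, 0, 0, 0, -0.093, 0, 0, 0, 0]
}}

```text
clock: 11.45
tool_pos: [0.4453, 0.0826, 0.3391]
tcp_rot: [0.051, -3.139, 0.001]
force: [0.9, -0.7, -0.1]
opening: 0.047
finger_force: 0.0
```

>>> {"api": "send_rows", "payload": {
  "steps": [0, -0.093, 0, 0, 0, 0, 0, -0.093, 0, 0, 0, 0, 0, -0.093, 0, 0, 0, 0, 0, -0.093, 0, 0, 0, 0, 0, -0.093, 0, 0, 0, 0]
}}

```text
clock: 11.95
tool_pos: [0.4526, -0.1494, 0.3393]
tcp_rot: [0.051, -3.14, -0.001]
force: [1.4, 0.4, 0.1]
opening: 0.0475
finger_force: 0.0
```

>>> {"api": "send_rows", "payload": {
  "steps": [0, -0.093, 0, 0, 0, 0, 0, -0.093, 0, 0, 0, 0, 0, -0.093, 0, 0, 0, 0, 0, -0.093, 0, 0, 0, 0]
}}

```text
clock: 12.35
tool_pos: [0.4589, -0.3349, 0.3394]
tcp_rot: [0.052, -3.14, -0.001]
force: [2.3, 0.7, 0.3]
opening: 0.0468
finger_force: 0.0
```

>>> {"api": "send_rows", "payload": {
  "steps": [0, 0, 0, 0, -0.07, 0, 0, 0, 0, 0, -0.07, 0, 0, 0, 0, 0, -0.07, 0, 0, 0, 0, 0, -0.07, 0]
}}

```text
clock: 12.75
tool_pos: [0.4589, -0.3336, 0.3391]
tcp_rot: [-0.039, 2.578, 0.012]
force: [0.1, 0.5, -0.2]
opening: 0.0468
finger_force: 0.0
```

>>> {"api": "send_rows", "payload": {
  "steps": [0, 0, 0, 0, -0.07, 0, 0, 0, 0, 0, -0.07, 0, 0, 0, 0, 0, -0.07, 0, 0, 0, 0, 0, -0.07, 0]
}}

```text
clock: 13.15
tool_pos: [0.4718, -0.3256, 0.3568]
tcp_rot: [-0.004, 2.13, -0.009]
force: [-0.4, 2.1, 2.7]
opening: 0.0469
finger_force: 0.0
```

Run:
```python
from h import *
s=state(); Rm=R.from_rotvec(s["tcp_rot"]).as_matrix(); print(s["clock"],s["tool_pos"],s["q"].round(2)); print("tool axes",Rm.round(3).tolist())
```

```text
13.15 [ 0.47178558 -0.3255608   0.35683793] [-0.5  -0.5   1.1   2.14 -0.39  0.45  2.6 ]
tool axes [[-0.531, 0.001, 0.848], [-0.006, 1.0, -0.005], [-0.848, -0.008, -0.531]]
```

Run:
```python
from h import *
d=np.load("pics/top0.npy"); cm=cam("top"); P=cloud(cm,d); z=P[...,2]
m=(d>0)&(P[...,0]>.6)&(P[...,0]<.85)&(P[...,1]>.15)&(P[...,1]<.45)&(z>.02)&(z<.4)
for c,a,l in blobs(m,10): print(c.round(),a,P[l].min(0).round(3),P[l].max(0).round(3), [ (t,P[l&(z>t)][:,0].min().round(3)) for t in(.02,.05,.1,.15,.2) if (l&(z>t)).any()])
```

```text
[188. 142.] 265 [0.743 0.184 0.022] [0.786 0.225 0.126] [(0.02, np.float64(0.743)), (0.05, np.float64(0.743)), (0.1, np.float64(0.743))]
[154. 157.] 1186 [0.669 0.253 0.02 ] [0.764 0.345 0.225] [(0.02, np.float64(0.669)), (0.05, np.float64(0.669)), (0.1, np.float64(0.67)), (0.15, np.float64(0.672)), (0.2, np.float64(0.694))]
[208. 158.] 12 [0.708 0.151 0.034] [0.727 0.155 0.055] [(0.02, np.float64(0.708)), (0.05, np.float64(0.712))]
[205. 178.] 55 [0.648 0.152 0.021] [0.668 0.174 0.058] [(0.02, np.float64(0.648)), (0.05, np.float64(0.65))]
```

>>> {"api": "send_rows", "payload": {
  "steps": [0, 0, 0, 0, 0.07, 0, 0, 0, 0, 0, 0.07, 0, 0, 0, 0, 0, 0.07, 0, 0, 0, 0, 0, 0.07, 0]
}}

```text
clock: 13.55
tool_pos: [0.4725, -0.324, 0.3609]
tcp_rot: [-0.007, 2.694, -0.013]
force: [-0.3, -0.3, 0.7]
opening: 0.0468
finger_force: 0.0
```

>>> {"api": "send_rows", "payload": {
  "steps": [0, 0, 0, 0, 0.07, 0, 0, 0, 0, 0, 0.07, 0, 0, 0, 0, 0, 0.07, 0, 0, 0, 0, 0, 0, 0]
}}

```text
clock: 13.95
tool_pos: [0.4758, -0.3216, 0.3592]
tcp_rot: [-0.014, 3.116, -0.018]
force: [0.0, 0.8, -0.6]
opening: 0.0471
finger_force: 0.0
```

Run:
```python
from h import *
s=state(); print(s["clock"],s["tool_pos"],s["q"].round(2)); a=np.radians(20)
p=frcr(.055,.035); Rt=R.from_euler('z',Y)*R.from_euler('y',a)*down(0)
zt=Rt.as_matrix()[:,2]; print("tool z",zt); tcp=np.r_[p,.066]-.054*zt
print("grip tcp",tcp); pre=tcp-.16*zt; print(pre); delta(pre,Rt)
```

```text
13.95 [ 0.47582331 -0.32162907  0.35919322] [-0.27  0.24  0.95  1.57 -0.2   1.4   2.27]
tool z [-0.34183393 -0.01128462 -0.93969262]
grip tcp [0.5638743  0.38120498 0.1167434 ]
[0.61856773 0.38301052 0.26709422]
shift now-axes [-0.2933  1.4088  0.175 ]  after turn: [-0.3748  1.3991  0.0596]  turn [-0.0039  0.1873 -0.013 ] mm [142.7 704.6 -92.1]
```

>>> {"api": "send_rows", "payload": {
  "steps": [0, 0.093, 0, 0, 0.02, 0, 0, 0.093, 0, 0, 0.02, 0, 0, 0.093, 0, 0, 0.02, 0, 0, 0.093, 0, 0, 0.02, 0, 0, 0.093, 0, 0, 0.02, 0]
}}

```text
clock: 14.45
tool_pos: [0.4713, -0.09, 0.3594]
tcp_rot: [0.005, -2.979, 0.012]
force: [1.1, -0.7, 0.1]
opening: 0.0468
finger_force: 0.0
```

>>> {"api": "send_rows", "payload": {
  "steps": [0, 0.093, 0, 0, 0.02, 0, 0, 0.093, 0, 0, 0.02, 0, 0, 0.093, 0, 0, 0.02, 0, 0, 0.093, 0, 0, 0.02, 0, 0, 0.093, 0, 0, 0, 0]
}}

```text
clock: 14.95
tool_pos: [0.4707, 0.1423, 0.3568]
tcp_rot: [0.003, -2.818, 0.012]
force: [1.4, -0.6, 0.8]
opening: 0.0469
finger_force: 0.0
```

>>> {"api": "send_rows", "payload": {
  "steps": [0, 0.093, 0, 0, 0, 0, 0, 0.093, 0, 0, 0, 0, 0, 0.093, 0, 0, 0, 0, 0, 0.093, 0, 0, 0, 0, 0, 0.093, 0, 0, 0, 0]
}}

```text
clock: 15.45
tool_pos: [0.47, 0.3747, 0.3555]
tcp_rot: [0.002, -2.82, 0.011]
force: [1.2, -0.3, -0.1]
opening: 0.0472
finger_force: 0.0
```

Run:
```python
from h import *
s=state(); print(s["clock"],s["tool_pos"],s["q"].round(2)); a=np.radians(20)
p=frcr(.055,.035); Rt=R.from_euler('z',Y)*R.from_euler('y',a)*down(0)
zt=Rt.as_matrix()[:,2]; tcp=np.r_[p,.066]-.054*zt; pre=tcp-.16*zt; delta(pre,Rt)
```

```text
15.45 [0.46998009 0.37469545 0.35546683] [-1.03  0.45  0.54  1.29 -0.38  1.74  1.05]
shift now-axes [-0.3378  0.017   0.0735]  after turn: [-0.3401  0.0068  0.0643]  turn [ 0.0016  0.0135 -0.0154] mm [148.6   8.3 -88.4]
```

>>> {"api": "send_rows", "payload": {
  "steps": [0, 0, 0, 0.0016, 0.0135, -0.0154, -0.085, 0.002, 0.016, 0, 0, 0, -0.085, 0.002, 0.016, 0, 0, 0, -0.085, 0.002, 0.016, 0, 0, 0, -0.085, 0.001, 0.016, 0, 0, 0]
}}

```text
clock: 15.95
tool_pos: [0.6201, 0.3817, 0.2665]
tcp_rot: [0.046, -2.793, 0.009]
force: [-0.0, 0.0, 1.2]
opening: 0.0468
finger_force: 0.0
```

>>> {"api": "send_rows", "payload": {
  "steps": [0, 0, 0, 0, 0, 0, 0, 0, 0, 0, 0, 0]
}}

```text
clock: 16.15
tool_pos: [0.6191, 0.3811, 0.2654]
tcp_rot: [0.044, -2.79, 0.013]
force: [-0.4, -0.0, 0.4]
opening: 0.0469
finger_force: 0.0
```

```bash
cat > g.py <<'E'
from h import *
s=state(); print(s["clock"],s["tool_pos"],s["q"].round(2)); a=np.radians(20)
p=frcr(.055,.035); Rt=R.from_euler('z',Y)*R.from_euler('y',a)*down(0)
zt=Rt.as_matrix()[:,2]; tcp=np.r_[p,.066]-.054*zt; delta(tcp,Rt)
E
python3 - <<'E'
from g import *
im,d,cm=look("wrist","w8"); cv2.imwrite("pics/w8.png",im)
P=cloud(cm,d); Q=incr(P); z=P[...,2]; b=masks(im)["blue"]&(d>0)
rim=b&(np.abs(z-.04)<.003)&(np.abs(Q[...,0])<.1); print("rim",np.percentile(Q[rim],[1,99],axis=0))
f=b&(z>.074)&(z<.085); print("fin",np.percentile(Q[f],[2,98],axis=0),f.sum())
E
```

```text
16.15 [0.61912844 0.38112888 0.26538838] [-0.79  0.84  0.51  0.9  -0.5   1.81  1.21]
shift now-axes [0.0015 0.0049 0.3171]  after turn: [0.0021 0.0038 0.3171]  turn [-0.0017 -0.001  -0.0009] mm [-5.530e+01  1.000e-01 -1.486e+02]
rim [[-0.07084025 -0.01377169]
 [ 0.07552214  0.08535014]]
fin [[0.04064142 0.03210959]
 [0.07030221 0.03896272]] 275
```

View pics/w8.png

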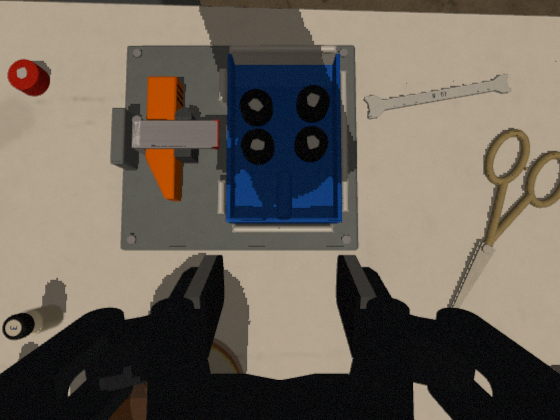

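The wrist view shows the catch still propped, with the lip at (217,135) and the rim at (228,135). The fin at (284,195) is centred between the fingers. Moving down onto it.

>>> {"api": "send_rows", "payload": {
  "steps": [0.002, 0.0045, 0.07, -0.0017, -0.001, -0.0009, 0, 0, 0.07, 0, 0, 0, 0, 0, 0.07, 0, 0, 0, 0, 0, 0.06, 0, 0, 0, 0, 0, 0.047, 0, 0, 0]
}}

```text
clock: 16.7
tool_pos: [0.5613, 0.384, 0.1193]
tcp_rot: [0.053, -2.794, 0.004]
force: [0.4, 0.2, -0.4]
opening: 0.0472
finger_force: 0.0
```

>>> {"api": "send_rows", "payload": {
  "steps": [0, 0, 0, 0, 0, 0, 0, 0, 0, 0, 0, 0]
}}

```text
clock: 16.9
tool_pos: [0.563, 0.3839, 0.1207]
tcp_rot: [0.053, -2.794, 0.005]
force: [0.8, -0.2, 0.2]
opening: 0.0466
finger_force: 0.0
```

```bash
python3 g.py
```

```text
16.9 [0.56296795 0.38391285 0.12071778] [-0.88  0.82  0.48  1.25 -0.5   1.49  1.26]
shift now-axes [-0.0042 -0.0055  0.0069]  after turn: [-0.0043 -0.0055  0.0069]  turn [0.0007 0.001  0.0025] mm [ 0.9 -2.7 -4. ]
```

>>> {"api": "send_rows", "payload": {
  "steps": [-0.004, -0.0045, 0.007, 0.0007, 0.001, 0.0025, 0, 0, 0, 0, 0, 0]
}}

```text
clock: 17.1
tool_pos: [0.5645, 0.3807, 0.1152]
tcp_rot: [0.044, -2.792, 0.01]
force: [-0.0, 0.4, 0.1]
opening: 0.047
finger_force: 0.0
```

>>> {"api": "send_rows", "payload": {
  "steps": [0, 0, 0, 0, 0, 0, 0, 0, 0, 0, 0, 0, 0, 0, 0, 0, 0, 0, 0, 0, 0, 0, 0, 0, 0, 0, 0, 0, 0, 0],
  "claw": 1
}}

```text
clock: 17.6
tool_pos: [0.564, 0.3811, 0.1142]
tcp_rot: [0.045, -2.79, 0.011]
force: [1.1, -0.5, 3.5]
opening: 0.011
finger_force: 59.1
```

```bash
python3 g.py; python3 -c "
from h import *
s=state();print(s['force'],s['moment'],s['opening'],s['finger_force'])"
```

```text
17.6 [0.56395605 0.38106755 0.11424139] [-0.88  0.83  0.48  1.25 -0.5   1.48  1.26]
shift now-axes [ 0.0019  0.0003 -0.0046]  after turn: [ 0.0019  0.0003 -0.0046]  turn [-0.0009 -0.001  -0.0007] mm [-0.1  0.1  2.5]
[ 1.14510126 -0.46466481  3.46814203] [ 0.06486996 -0.45640486 -0.00368936] 0.01095532604124954 59.05658841133118
```

Run:
```python
from h import *
s=state(); np.savez("seat.npz",p=s["tool_pos"],r=s["tcp_rot"]); print(R.from_rotvec(s["tcp_rot"]).inv().apply([0,0,1]).round(4), R.from_rotvec(s["tcp_rot"]).inv().apply([0,-1,0]).round(4))
```

```text
[ 0.3438 -0.0022 -0.939 ] [ 0.0297 -0.9995  0.0132]
```

>>> {"api": "send_rows", "payload": {
  "steps": [0.007, 0, -0.019, 0, 0, 0, 0.007, 0, -0.019, 0, 0, 0, 0.01, 0, -0.028, 0, 0, 0, 0.014, 0, -0.038, 0, 0, 0]
}}

```text
clock: 18.0
tool_pos: [0.5633, 0.3811, 0.17]
tcp_rot: [0.045, -2.789, 0.012]
force: [0.9, -0.3, -1.8]
opening: 0.0112
finger_force: 58.5
```

>>> {"api": "send_rows", "payload": {
  "steps": [0.017, 0, -0.047, 0, 0, 0, 0.017, 0, -0.047, 0, 0, 0, 0.017, 0, -0.047, 0, 0, 0, 0.014, 0, -0.038, 0, 0, 0, 0, 0, 0, 0, 0, 0]
}}

```text
clock: 18.5
tool_pos: [0.5648, 0.3817, 0.2687]
tcp_rot: [0.046, -2.794, 0.007]
force: [1.2, 0.2, -2.6]
opening: 0.0114
finger_force: 58.5
```

Run:
```python
from h import *
s=state(); z=np.load("seat.npz"); print(s["tool_pos"],s["q"].round(2),s["force"]); print("rot err deg",np.degrees((R.from_rotvec(z["r"]).inv()*R.from_rotvec(s["tcp_rot"])).as_rotvec()).round(2))
im,d,cm=look("top","t2"); cv2.imwrite("pics/t2b.png",cv2.resize(im[180:290,90:430],None,fx=2.3,fy=2.3,interpolation=cv2.INTER_CUBIC))
P=cloud(cm,d);zz=P[...,2]; l=np.zeros(d.shape,bool); l[195:275,325:425]=1
c,a,l=max(blobs(l&(d>0)&(zz>.02)&(zz<.06)),key=lambda t:t[1]); r=cv2.minAreaRect((np.argwhere(l)[:,::-1]).astype(np.float32).copy()); print(r,ray(cm,r[0],.043))
```

```text
[0.56483309 0.38170642 0.2687221 ] [-0.88  0.71  0.52  1.11 -0.47  1.73  1.19] [ 1.18272103  0.17950378 -2.62614077]
rot err deg [-0.14 -0.23 -0.07]
((376.5, 228.5), (55.0, 71.0), 90.0) [[ 0.49359481 -0.34498405  0.043     ]]
```

View pics/t2b.png

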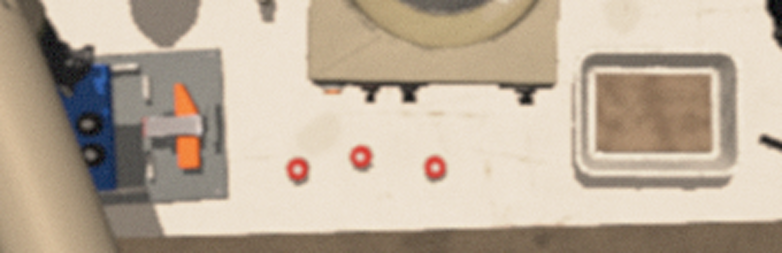

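The tray, with its blacks, is clear of the cradle at the left of the picture. The wedge still props the catch at (187,130), and the foil tray has not moved, at (655,115). Carrying the tray across level.

>>> {"api": "send_rows", "payload": {
  "steps": [0.018, 0, 0, 0, 0, 0, 0.028, 0, 0, 0, 0, 0, 0.038, 0, -0.01, 0, 0, 0, 0.038, 0, -0.01, 0, 0, 0, 0.028, 0, 0, 0, 0, 0]
}}

```text
clock: 19.05
tool_pos: [0.4955, 0.3795, 0.2995]
tcp_rot: [0.046, -2.788, 0.012]
force: [-0.3, 0.1, -1.5]
opening: 0.0109
finger_force: 58.5
```

>>> {"api": "send_rows", "payload": {
  "steps": [0.018, -0.02, 0, 0, 0, 0, 0.01, -0.05, 0, 0, 0, 0, 0.002, -0.07, 0.001, 0, 0, 0, 0.002, -0.08, 0.001, 0, 0, 0, 0.002, -0.08, 0.001, 0, 0, 0]
}}

```text
clock: 19.55
tool_pos: [0.4841, 0.2277, 0.3033]
tcp_rot: [0.046, -2.787, 0.013]
force: [0.3, -0.6, -0.8]
opening: 0.0116
finger_force: 58.6
```

Run:
```python
from h import *
s=state(); z=np.load("seat.npz"); print(s["tool_pos"],s["q"].round(2),s["force"]); print("rot err deg",np.degrees((R.from_rotvec(z["r"]).inv()*R.from_rotvec(s["tcp_rot"])).as_rotvec()).round(2))
```

```text
[0.48414438 0.22766376 0.30332054] [-0.92  0.37  0.6   1.52 -0.3   1.66  1.32] [ 0.33174827 -0.56555446 -0.83821327]
rot err deg [ 0.07  0.16 -0.06]
```

>>> {"api": "send_rows", "payload": {
  "steps": [0.002, -0.08, 0.001, 0, 0, 0, 0.002, -0.08, 0.001, 0, 0, 0, 0.002, -0.08, 0.001, 0, 0, 0, 0.002, -0.08, 0.001, 0, 0, 0, 0.002, -0.08, 0.001, 0, 0, 0]
}}

```text
clock: 20.05
tool_pos: [0.4852, 0.0276, 0.3034]
tcp_rot: [0.046, -2.788, 0.011]
force: [0.5, 0.3, -2.4]
opening: 0.0112
finger_force: 58.6
```

>>> {"api": "send_rows", "payload": {
  "steps": [0.002, -0.08, 0.001, 0, 0, 0, 0.002, -0.08, 0.001, 0, 0, 0, 0.002, -0.08, 0.001, 0, 0, 0, 0.002, -0.08, 0.001, 0, 0, 0, 0.002, -0.08, 0.001, 0, 0, 0]
}}

```text
clock: 20.55
tool_pos: [0.4864, -0.172, 0.3032]
tcp_rot: [0.046, -2.788, 0.01]
force: [1.0, -0.1, -2.3]
opening: 0.0109
finger_force: 58.6
```

>>> {"api": "send_rows", "payload": {
  "steps": [0.002, -0.08, 0.001, 0, 0, 0, 0.002, -0.08, 0.001, 0, 0, 0, 0.002, -0.07, 0.001, 0, 0, 0, 0.001, -0.05, 0.001, 0, 0, 0, 0, -0.03, 0, 0, 0, 0]
}}

```text
clock: 21.05
tool_pos: [0.4871, -0.3278, 0.3027]
tcp_rot: [0.042, -2.788, 0.01]
force: [0.7, -0.1, -1.4]
opening: 0.0113
finger_force: 58.6
```

>>> {"api": "send_rows", "payload": {
  "steps": [0, 0, 0, -0.012, 0, 0.033, 0, 0, 0, -0.012, 0, 0.033, 0, 0, 0, -0.012, 0, 0.033, 0, 0, 0, -0.012, 0, 0.033, 0, 0, 0, -0.012, 0, 0.033]
}}

```text
clock: 21.55
tool_pos: [0.4881, -0.3254, 0.3027]
tcp_rot: [-0.447, -2.756, -0.076]
force: [0.4, -0.7, -3.1]
opening: 0.0115
finger_force: 58.7
```

```bash
cat > p.py <<'E'
from h import *
def pour(F,yaw,tip,edge_z,off,a=np.radians(20)):
    "TCP pose: pour edge at F+off*(cos yaw,sin yaw), height edge_z"
    zz=np.load("seat.npz"); Rs=R.from_euler('z',-Y)*R.from_rotvec(zz["r"]) # tool in tray frame
    ps=np.r_[incr(zz["p"])-[0,.0355],zz["p"][2]-.010] # tcp in tray frame
    T=R.from_euler('z',yaw)*R.from_euler('y',-np.radians(tip))
    e=np.array([F[0]+off*np.cos(yaw),F[1]+off*np.sin(yaw),edge_z])
    return e+T.apply(ps-np.array([-.075,0,.009])), T*Rs
def trayinfo():
    s=state(); zz=np.load("seat.npz"); Rs=R.from_euler('z',-Y)*R.from_rotvec(zz["r"]); ps=np.r_[incr(zz["p"])-[0,.0355],zz["p"][2]-.010]
    T=R.from_rotvec(s["tcp_rot"])*Rs.inv(); e=s["tool_pos"]+T.apply(np.array([-.075,0,.009])-ps)
    print(s["clock"],"tcp",s["tool_pos"].round(4),"q",s["q"].round(2),"tray ypr",T.as_euler('ZYX',degrees=True).round(2),"edge",e.round(3),"F",s["force"].round(1)); return T,e
E
python3 - <<'E'
from p import *
trayinfo()
im,d,cm=look("top","t3"); P=cloud(cm,d);zz=P[...,2]; l=np.zeros(d.shape,bool); l[195:275,325:425]=1
np.save("pics/t3m.npy",0)
c,a,l=max(blobs(l&(d>0)&(zz>.02)&(zz<.06)),key=lambda t:t[1]); r=cv2.minAreaRect((np.argwhere(l)[:,::-1]).astype(np.float32).copy()); print(r,ray(cm,r[0],.043))
for tip,ez in((0,.1),(30,.09),(65,.065)):
    p,Rt=pour((.494,-.345),-.32,tip,ez,.02); print(tip,p); delta(p,Rt)
E
```

```text
21.55 tcp [ 0.4881 -0.3254  0.3027] q [-0.09  0.58  0.88  1.37 -0.29  1.71  2.03] tray ypr [-18.37   0.1   -0.  ] edge [ 0.347 -0.278  0.208] F [ 0.4 -0.7 -3.1]
((350.72100830078125, 214.1988983154297), (26.758590698242188, 58.79456329345703), 41.987213134765625) [[ 0.53837125 -0.26976011  0.043     ]]
0 [ 0.65378874 -0.39862658  0.19524139]
shift now-axes [-0.4134 -0.031   0.0769]  after turn: [-0.4131 -0.0331  0.0777]  turn [ 0.0008 -0.0009 -0.0027] mm [ 166.1  -72.8 -107.5]
30 [ 0.58969435 -0.37738638  0.24675459]
shift now-axes [-0.251  -0.0321  0.0269]  after turn: [-0.2036 -0.0333  0.1491]  turn [-0.0003 -0.2627 -0.0024] mm [102.  -51.6 -56. ]
65 [ 0.4904387  -0.3444941   0.23987938]
shift now-axes [-0.0596 -0.0334  0.1121]  after turn: [ 0.0766 -0.0337  0.1011]  turn [-0.0016 -0.5681 -0.0018] mm [  2.7 -18.7 -62.8]
```

Run:
```python
from h import *
cm=cam("top")
for n in("top0","t2","t3"):
    d=np.load(f"pics/{n}.npy"); P=cloud(cm,d); z=P[...,2]
    m=(d>0)&(z>.033)&(z<.052)&(P[...,0]>.38)&(P[...,0]<.62)&(P[...,1]<-.2)&(P[...,1]>-.5)
    c,a,l=max(blobs(m),key=lambda t:t[1]); print(n,a,np.percentile(P[m][:,:2],[1,99],axis=0).round(4).tolist())
cs=cam("scene")
for n in("scene0",): d=np.load(f"pics/{n}.npy"); P=cloud(cs,d); z=P[...,2]; m=(d>0)&(z>.033)&(z<.052)&(P[...,0]>.38)&(P[...,0]<.62)&(P[...,1]<-.2)&(P[...,1]>-.5); print(n,m.sum(),np.percentile(P[m][:,:2],[1,99],axis=0).round(4).tolist())
im,d,_=look("scene","s3"); P=cloud(cs,d); z=P[...,2]; m=(d>0)&(z>.033)&(z<.052)&(P[...,0]>.38)&(P[...,0]<.62)&(P[...,1]<-.2)&(P[...,1]>-.5); print(m.sum(),np.percentile(P[m][:,:2],[1,99],axis=0).round(4).tolist())
```

```text
top0 775 [[0.4101, -0.4522], [0.5776, -0.2378]]
t2 778 [[0.4104, -0.4525], [0.5777, -0.2378]]
t3 228 [[0.4098, -0.4482], [0.578, -0.2379]]
scene0 348 [[0.4142, -0.4957], [0.6143, -0.2039]]
297 [[0.4151, -0.4285], [0.5821, -0.2023]]
```

Run:
```python
from p import *
p,Rt=pour((.494,-.345),-.32,0,.08,.035); print(p); delta(p,Rt)
p2,R2=pour((.494,-.345),-.32,5,.08,.035); print("per 5deg:",(Rt.inv().apply(p2-p)/.5).round(4),((Rt.inv()*R2).as_rotvec()/2).round(4))
```

```text
[ 0.66802727 -0.40334508  0.17524139]
shift now-axes [-0.4551 -0.0326  0.1045]  after turn: [-0.4549 -0.0327  0.1052]  turn [-0.0003 -0.0008 -0.0001] mm [ 180.3  -77.4 -127.6]
per 5deg: [ 0.0253 -0.0001 -0.0175] [-0.0001 -0.0436  0.0001]
```

>>> {"api": "send_rows", "payload": {
  "steps": [-0.014, -0.001, 0.003, 0, 0, 0, -0.027, -0.002, 0.006, 0, 0, 0, -0.041, -0.003, 0.009, 0, 0, 0, -0.046, -0.003, 0.011, 0, 0, 0, -0.054, -0.004, 0.013, 0, 0, 0]
}}

```text
clock: 22.15
tool_pos: [0.5617, -0.3568, 0.252]
tcp_rot: [-0.44, -2.759, -0.075]
force: [0.3, 0.6, -1.1]
opening: 0.0113
finger_force: 58.7
```

>>> {"api": "send_rows", "payload": {
  "steps": [-0.054, -0.004, 0.013, 0, 0, 0, -0.054, -0.004, 0.013, 0, 0, 0, -0.054, -0.004, 0.013, 0, 0, 0, -0.046, -0.003, 0.011, 0, 0, 0, -0.032, -0.002, 0.007, 0, 0, 0]
}}

```text
clock: 22.65
tool_pos: [0.6566, -0.3973, 0.182]
tcp_rot: [-0.44, -2.757, -0.076]
force: [0.6, -0.6, -2.0]
opening: 0.0113
finger_force: 58.7
```

>>> {"api": "send_rows", "payload": {
  "steps": [-0.022, -0.002, 0.005, 0, 0, 0, -0.011, -0.001, 0.002, 0, 0, 0, 0, 0, 0, 0, 0, 0]
}}

```text
clock: 22.95
tool_pos: [0.6688, -0.4035, 0.1745]
tcp_rot: [-0.442, -2.757, -0.075]
force: [-0.6, 0.5, -1.0]
opening: 0.0115
finger_force: 58.7
```

Run:
```python
from p import *
trayinfo(); p,Rt=pour((.494,-.345),-.32,0,.08,.035); delta(p,Rt)
cs=cam("scene"); im,d,_=look("scene","s4"); cv2.imwrite("pics/s4b.png",cv2.resize(im[60:330,230:500],None,fx=2.2,fy=2.2))
```

```text
22.95 tcp [ 0.6688 -0.4035  0.1745] q [ 0.23  1.11  0.74  0.7  -0.52  1.81  1.94] tray ypr [-18.16   0.07  -0.04] edge [ 0.528 -0.357  0.079] F [-0.6  0.5 -1. ]
shift now-axes [ 0.0021 -0.0002 -0.0009]  after turn: [ 0.0021 -0.0002 -0.0009]  turn [-0.0008 -0.0006  0.0013] mm [-0.8  0.2  0.8]
```

View pics/s4b.png

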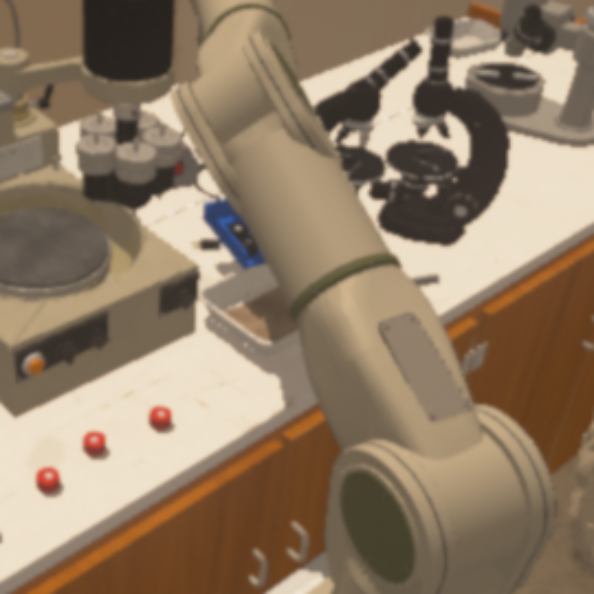

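The arm hides most of the tray, but blue and black show at (235,230) above the foil tray's rim at (250,310). Starting to tip about the pouring edge.

>>> {"api": "send_rows", "payload": {
  "steps": [0.025, 0, -0.0175, 0, -0.0436, 0, 0.025, 0, -0.0175, 0, -0.0436, 0, 0.025, 0, -0.0175, 0, -0.0436, 0, 0.025, 0, -0.0175, 0, -0.0436, 0]
}}

```text
clock: 23.4
tool_pos: [0.6292, -0.3899, 0.2222]
tcp_rot: [0.496, 3.1, -0.005]
force: [0.9, -0.5, -0.0]
opening: 0.011
finger_force: 58.8
```

>>> {"api": "send_rows", "payload": {
  "steps": [0.025, 0, -0.0175, 0, -0.0436, 0, 0.025, 0, -0.0175, 0, -0.0436, 0, 0.025, 0, -0.0175, 0, -0.0436, 0, 0.025, 0, -0.0175, 0, -0.0436, 0]
}}

```text
clock: 23.8
tool_pos: [0.5777, -0.3729, 0.2499]
tcp_rot: [0.441, 2.759, -0.082]
force: [-0.1, -0.3, -1.0]
opening: 0.0112
finger_force: 58.8
```

Run:
```python
from p import *
trayinfo(); p,Rt=pour((.494,-.345),-.32,65,.07,.035); delta(p,Rt); p,Rt=pour((.494,-.345),-.32,45,.07,.035); delta(p,Rt)
```

```text
23.8 tcp [ 0.5777 -0.3729  0.2499] q [-0.12  0.41  0.84  1.66 -0.52  0.91  2.14] tray ypr [-18.03 -40.22  -0.09] edge [ 0.528 -0.356  0.081] F [-0.1 -0.3 -1. ]
shift now-axes [ 0.1476 -0.0006 -0.0434]  after turn: [ 0.1158 -0.0014 -0.1013]  turn [ 0.0004 -0.2163  0.0025] mm [-73.   23.7  -5. ]
shift now-axes [ 0.0343 -0.0009  0.0034]  after turn: [ 0.0345 -0.0011  0.0005]  turn [ 0.0002 -0.0417  0.0023] mm [-14.9   4.4  -7.5]
```

>>> {"api": "send_rows", "payload": {
  "steps": [0.025, 0, -0.0165, 0, -0.0436, 0, 0.025, 0, -0.0165, 0, -0.0436, 0, 0.025, 0, -0.0165, 0, -0.0436, 0, 0.025, 0, -0.0165, 0, -0.0436, 0, 0.025, 0, -0.0165, 0, -0.0436, 0]
}}

```text
clock: 24.3
tool_pos: [0.5071, -0.3495, 0.2542]
tcp_rot: [0.372, 2.331, -0.158]
force: [2.3, -0.6, 0.1]
opening: 0.0114
finger_force: 59.0
```

>>> {"api": "send_rows", "payload": {
  "steps": [0, 0, 0, 0, 0, 0, 0, 0, 0, 0, 0, 0, 0, 0, 0, 0, 0, 0]
}}

```text
clock: 24.6
tool_pos: [0.5091, -0.3504, 0.2546]
tcp_rot: [0.372, 2.334, -0.158]
force: [0.3, -0.4, -1.7]
opening: 0.0111
finger_force: 59.0
```

Run:
```python
from p import *
trayinfo()
im,d,cm=look("top","t5"); cv2.imwrite("pics/t5b.png",cv2.resize(im[170:290,300:460],None,fx=4.5,fy=4.5,interpolation=cv2.INTER_CUBIC))
```

```text
24.6 tcp [ 0.5091 -0.3504  0.2546] q [-0.15  0.02  0.79  2.12 -0.76  0.34  2.53] tray ypr [-17.71 -64.99  -0.4 ] edge [ 0.531 -0.358  0.08 ] F [ 0.3 -0.4 -1.7]
```

View pics/t5b.png

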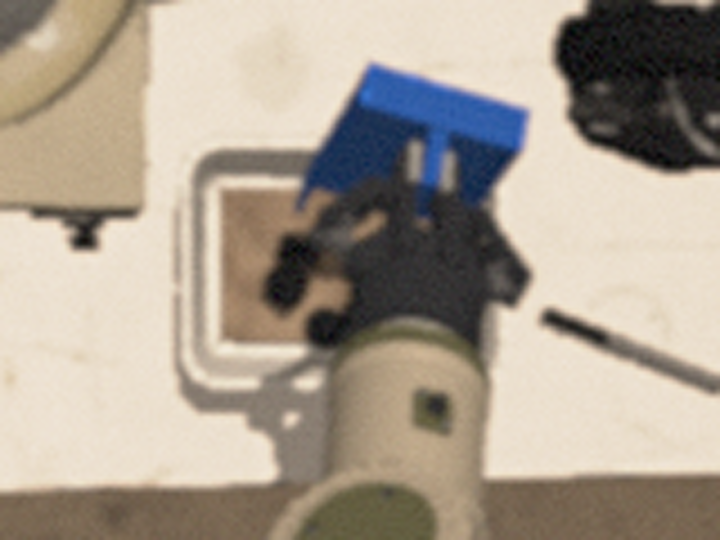

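Dark disks show in the foil tray at about (300,260), (285,290) and (325,325). The gripper hides the rest, so I'll check the tray's inside by depth from the wrist camera.

```bash
cat > chk.py <<'E'
from p import *
def chk(fn):
    T,e=trayinfo(); im,d,cm=look("wrist",fn); P=cloud(cm,d); V=im.max(2)
    q=T.inv().apply((P-e).reshape(-1,3)).reshape(P.shape)+[-.075,0,.009]
    ins=(d>0)&(np.abs(q[...,1])<.045)&(q[...,0]>-.07)&(q[...,0]<.034)&(q[...,2]>-.002)
    print("floor seen",(ins&(q[...,2]<.009)).sum(),"above floor",(ins&(q[...,2]>.012)&(q[...,2]<.03)).sum(), "dark",(ins&(q[...,2]>.010)&(q[...,2]<.03)&(V<60)).sum(), "x seen",np.percentile(q[ins&(q[...,2]<.009)][:,0],[0,100]) if (ins&(q[...,2]<.009)).any() else None)
    f=(d>0)&(np.abs(P[...,0]-.494)<.065)&(np.abs(P[...,1]+.345)<.09)&(P[...,2]>.013)&(P[...,2]<.05)&(V<60)
    for c,a,l in blobs(f,30): print("foil dark",c.round(),a,P[l].mean(0).round(3),P[l].min(0).round(3),P[l].max(0).round(3))
E
python3 -c "
from chk import *
chk('w9')"
```

```text
24.65 tcp [ 0.5093 -0.3504  0.2545] q [-0.15  0.02  0.79  2.12 -0.77  0.34  2.53] tray ypr [-17.64 -64.98  -0.47] edge [ 0.532 -0.358  0.08 ] F [-0.5  0.4 -1.7]
floor seen 33961 above floor 23 dark 0 x seen [-0.06999983  0.03362099]
```

>>> {"api": "send_rows", "payload": {
  "steps": [-0.025, 0, 0.0165, 0, 0.0436, 0, -0.025, 0, 0.0165, 0, 0.0436, 0, -0.025, 0, 0.0165, 0, 0.0436, 0, -0.025, 0, 0.0165, 0, 0.0436, 0, -0.025, 0, 0.0165, 0, 0.0436, 0]
}}

```text
clock: 25.2
tool_pos: [0.5805, -0.3734, 0.2557]
tcp_rot: [0.442, 2.768, -0.084]
force: [0.7, -1.0, -1.5]
opening: 0.0112
finger_force: 58.9
```

>>> {"api": "send_rows", "payload": {
  "steps": [-0.025, 0, 0.0165, 0, 0.0436, 0, -0.025, 0, 0.0165, 0, 0.0436, 0, -0.025, 0, 0.0165, 0, 0.0436, 0, -0.025, 0, 0.0165, 0, 0.0436, 0, -0.025, 0, 0.0165, 0, 0.0436, 0]
}}

```text
clock: 25.7
tool_pos: [0.6451, -0.3946, 0.225]
tcp_rot: [-0.482, -3.01, -0.015]
force: [0.2, 0.1, -1.6]
opening: 0.0113
finger_force: 58.9
```

>>> {"api": "send_rows", "payload": {
  "steps": [-0.025, 0, 0.0165, 0, 0.0436, 0, -0.025, 0, 0.0165, 0, 0.0436, 0, -0.025, 0, 0.0165, 0, 0.0436, 0, 0.02, 0, -0.06, 0, 0, 0, 0.02, 0, -0.06, 0, 0, 0]
}}

```text
clock: 26.2
tool_pos: [0.6767, -0.4054, 0.2524]
tcp_rot: [-0.442, -2.75, -0.074]
force: [-0.3, -0.4, 0.2]
opening: 0.011
finger_force: 58.8
```

Run:
```python
from p import *
trayinfo(); z=np.load("seat.npz"); Rt=R.from_rotvec(z["r"]); p=np.array([.487,-.327,.303]); delta(p,Rt)
```

```text
26.2 tcp [ 0.6767 -0.4054  0.2524] q [ 0.3   1.12  0.72  0.48 -0.52  1.99  1.89] tray ypr [-18.19   0.49  -0.12] edge [ 0.535 -0.358  0.158] F [-0.3 -0.4  0.2]
shift now-axes [0.4189 0.0299 0.0493]  after turn: [0.3862 0.1689 0.0334]  turn [ 0.06   -0.0048 -0.1647] mm [-189.7   78.4   50.6]
```

>>> {"api": "send_rows", "payload": {
  "steps": [0.084, 0.006, 0.01, 0, 0, 0, 0.084, 0.006, 0.01, 0, 0, 0, 0.084, 0.006, 0.01, 0, 0, 0, 0.084, 0.006, 0.01, 0, 0, 0, 0.084, 0.006, 0.01, 0, 0, 0]
}}

```text
clock: 26.7
tool_pos: [0.4998, -0.3316, 0.3042]
tcp_rot: [-0.444, -2.758, -0.069]
force: [0.8, -0.4, 0.4]
opening: 0.0114
finger_force: 58.9
```

>>> {"api": "send_rows", "payload": {
  "steps": [0, 0, 0, 0.012, -0.001, -0.033, 0, 0, 0, 0.012, -0.001, -0.033, 0, 0, 0, 0.012, -0.001, -0.033, 0, 0, 0, 0.012, -0.001, -0.033, 0, 0, 0, 0.012, -0.001, -0.033]
}}

```text
clock: 27.2
tool_pos: [0.5015, -0.3325, 0.3043]
tcp_rot: [0.047, -2.799, 0.02]
force: [-0.1, 0.3, -1.1]
opening: 0.0112
finger_force: 59.1
```

>>> {"api": "send_rows", "payload": {
  "steps": [-0.002, 0.08, -0.001, 0, 0, 0, -0.002, 0.09, -0.001, 0, 0, 0, -0.002, 0.09, -0.001, 0, 0, 0, -0.002, 0.09, -0.001, 0, 0, 0, -0.002, 0.09, -0.001, 0, 0, 0]
}}

```text
clock: 27.7
tool_pos: [0.4997, -0.1106, 0.3039]
tcp_rot: [0.042, -2.8, 0.02]
force: [0.9, 0.4, -1.6]
opening: 0.0114
finger_force: 59.2
```

>>> {"api": "send_rows", "payload": {
  "steps": [-0.002, 0.09, -0.001, 0, 0, 0, -0.002, 0.09, -0.001, 0, 0, 0, -0.002, 0.09, -0.001, 0, 0, 0, -0.002, 0.09, -0.001, 0, 0, 0, -0.002, 0.09, -0.001, 0, 0, 0]
}}

```text
clock: 28.2
tool_pos: [0.498, 0.1147, 0.3032]
tcp_rot: [0.042, -2.8, 0.019]
force: [-0.1, -0.2, -1.4]
opening: 0.0114
finger_force: 59.2
```

>>> {"api": "send_rows", "payload": {
  "steps": [-0.002, 0.09, -0.001, 0, 0, 0, -0.002, 0.09, -0.001, 0, 0, 0, -0.002, 0.09, -0.001, 0, 0, 0, -0.002, 0.09, -0.001, 0, 0, 0, -0.002, 0.09, -0.001, 0, 0, 0]
}}

```text
clock: 28.7
tool_pos: [0.4962, 0.34, 0.302]
tcp_rot: [0.043, -2.8, 0.019]
force: [1.1, 0.7, -1.5]
opening: 0.0112
finger_force: 59.2
```

Run:
```python
from p import *
trayinfo(); z=np.load("seat.npz"); Rt=R.from_rotvec(z["r"]); delta(z["p"]+[0,0,.12],Rt)
im,d,cm=look("top","t6"); P=cloud(cm,d); m=(d>0)&(P[...,2]>.033)&(P[...,2]<.052)&(P[...,0]>.38)&(P[...,0]<.62)&(P[...,1]<-.2)&(P[...,1]>-.52); print(np.percentile(P[m][:,:2],[1,99],axis=0).round(3).tolist())
V=im.max(2); cc=(np.array(np.percentile(P[m][:,:2],[1,99],axis=0))).mean(0)
k=(V<55)&(np.abs(P[...,0]-cc[0])<.08)&(np.abs(P[...,1]-cc[1])<.1)
for c,a,l in blobs(k,10): print(c.round(),a,P[l].mean(0).round(3))
a=cv2.resize(im[170:290,300:460],None,fx=2.4,fy=3,interpolation=cv2.INTER_CUBIC); 
iw,dw,cw=look("wrist","w10"); b=cv2.resize(iw,(416,360)); cv2.imwrite("pics/t6b.png",np.hstack([a,b]))
```

```text
28.7 tcp [0.4962 0.34   0.302 ] q [-0.98  0.5   0.56  1.35 -0.39  1.68  1.18] tray ypr [ 1.86 -0.58 -0.34] edge [0.349 0.335 0.205] F [ 1.1  0.7 -1.5]
shift now-axes [-0.1751  0.0789  0.0809]  after turn: [-0.1762  0.078   0.0796]  turn [-0.0027  0.005  -0.0013] mm [ 67.7  41.1 -67.7]
[[0.41, -0.452], [0.578, -0.238]]
[368. 229.] 144 [ 0.492 -0.322  0.025]
[372. 243.] 44 [ 0.451 -0.334  0.022]
```

View pics/t6b.png

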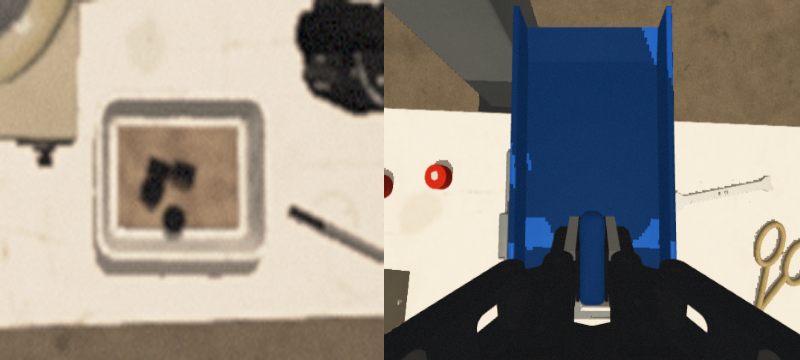

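The left half shows all four blacks in the foil tray, around (165,175) to (175,220). The right half shows the blue tray empty and held straight. Now checking for any slip in the grip and returning it over the seat.

>>> {"api": "send_rows", "payload": {
  "steps": [-0.059, 0.026, 0, -0.0027, 0.005, -0.0013, -0.059, 0.026, 0, 0, 0, 0, -0.058, 0.026, 0.08, 0, 0, 0, 0, 0, 0, 0, 0, 0, 0, 0, 0, 0, 0, 0]
}}

```text
clock: 29.3
tool_pos: [0.5634, 0.3785, 0.2342]
tcp_rot: [0.044, -2.788, 0.013]
force: [-0.4, -0.1, -1.3]
opening: 0.0112
finger_force: 59.3
```

Run:
```python
from p import *
T,e=trayinfo(); z=np.load("seat.npz"); Rt=R.from_rotvec(z["r"]); delta(z["p"]+[0,0,.05],Rt)
im,d,cm=look("wrist","w11"); P=cloud(cm,d); b=masks(im)["blue"]&(d>0)
q=T.inv().apply((P-e).reshape(-1,3)).reshape(P.shape)+[-.075,0,.009]
fl=b&(np.abs(q[...,1])<.04)&(q[...,0]>-.05)&(q[...,0]<.02)&(np.abs(q[...,2]-.004)<.01)
A=np.c_[q[fl][:,:2],np.ones(fl.sum())]; print("floor plane (slope x,y,z0)",np.linalg.lstsq(A,q[fl][:,2],rcond=None)[0].round(4))
rim=b&(np.abs(q[...,2]-.03)<.002)&(q[...,0]<.03); print("rim",np.percentile(q[rim],[.5,99.5],axis=0).round(4))
L=rim&(q[...,1]<-.04); Rr=rim&(q[...,1]>.04)
for m in(L,Rr): print(np.polyfit(q[m][:,0],q[m][:,1],1).round(4),m.sum())
Q=incr(P); w=(d>0)&(np.abs(P[...,2]-.037)<.004)&(Q[...,0]<-.05)
```

```text
29.3 tcp [0.5634 0.3785 0.2342] q [-0.89  0.73  0.53  1.16 -0.47  1.67  1.22] tray ypr [ 1.89  0.14 -0.07] edge [0.415 0.374 0.139] F [-0.4 -0.1 -1.3]
shift now-axes [-0.0497  0.0057  0.1308]  after turn: [-0.0494  0.0055  0.131 ]  turn [-0.0006 -0.0012 -0.0002] mm [  0.6   2.6 -70. ]
floor plane (slope x,y,z0) [ 0.0002 -0.0009  0.0038]
rim [[-0.073  -0.0501  0.0281]
 [ 0.0294  0.0492  0.0313]]
[-0.0023 -0.0481] 1876
[-0.0029  0.047 ] 1950
```

>>> {"api": "send_rows", "payload": {
  "steps": [-0.025, 0.0055, 0.065, -0.0006, -0.0012, 0, -0.025, 0, 0.066, 0, 0, 0, 0, 0, 0, 0, 0, 0, 0, 0, 0, 0, 0, 0]
}}

```text
clock: 29.75
tool_pos: [0.5647, 0.3812, 0.1679]
tcp_rot: [0.044, -2.793, 0.006]
force: [1.0, 0.5, -0.4]
opening: 0.0112
finger_force: 59.2
```

```bash
cat > d.py <<'E'
from p import *
T,e=trayinfo(); z=np.load("seat.npz"); Rt=R.from_rotvec(z["r"]); delta(z["p"],Rt)
E
python3 d.py
```

```text
29.75 tcp [0.5647 0.3812 0.1679] q [-0.89  0.78  0.51  1.22 -0.49  1.56  1.24] tray ypr [ 1.84 -0.18  0.21] edge [0.416 0.377 0.072] F [ 1.   0.5 -0.4]
shift now-axes [-0.0352 -0.0003  0.1015]  after turn: [-0.0355  0.      0.1014]  turn [0.0018 0.0016 0.0002] mm [ -0.7  -0.1 -53.7]
```

>>> {"api": "send_rows", "payload": {
  "steps": [-0.009, 0, 0.027, 0.0018, 0.0016, 0, -0.009, 0, 0.027, 0, 0, 0, -0.007, 0, 0.018, 0, 0, 0, 0, 0, 0, 0, 0, 0]
}}

```text
clock: 30.15
tool_pos: [0.563, 0.3807, 0.1254]
tcp_rot: [0.044, -2.786, 0.014]
force: [0.0, -0.2, -1.0]
opening: 0.0112
finger_force: 59.4
```

```bash
python3 d.py
```

```text
30.15 tcp [0.563  0.3807 0.1254] q [-0.88  0.82  0.5   1.24 -0.5   1.51  1.26] tray ypr [ 1.9   0.23 -0.11] edge [0.414 0.376 0.031] F [ 0.  -0.2 -1. ]
shift now-axes [-0.0095  0.0008  0.0203]  after turn: [-0.0095  0.0008  0.0204]  turn [-0.001  -0.002  -0.0002] mm [  0.9   0.4 -11.2]
```

>>> {"api": "send_rows", "payload": {
  "steps": [-0.006, 0.0008, 0.0104, -0.001, -0.002, 0, -0.003, 0, 0.008, 0, 0, 0, 0, 0, 0, 0, 0, 0]
}}

```text
clock: 30.45
tool_pos: [0.5647, 0.3813, 0.1167]
tcp_rot: [0.044, -2.792, 0.009]
force: [0.3, -0.4, -1.7]
opening: 0.0111
finger_force: 59.4
```

>>> {"api": "send_rows", "payload": {
  "steps": [-0.001, 0, 0.003, 0, 0, 0, 0, 0, 0, 0, 0, 0]
}}

```text
clock: 30.65
tool_pos: [0.5648, 0.3815, 0.1157]
tcp_rot: [0.045, -2.793, 0.009]
force: [-0.2, 0.2, -1.3]
opening: 0.0111
finger_force: 59.4
```

```bash
python3 d.py
```

```text
30.65 tcp [0.5648 0.3815 0.1157] q [-0.88  0.83  0.5   1.25 -0.51  1.49  1.26] tray ypr [ 1.87 -0.15  0.09] edge [0.417 0.377 0.02 ] F [-0.2  0.2 -1.3]
shift now-axes [ 0.0006 -0.0008  0.0033]  after turn: [ 0.0006 -0.0008  0.0033]  turn [0.0008 0.0013 0.0001] mm [-0.8 -0.4 -1.5]
```

>>> {"api": "send_rows", "payload": {
  "steps": [0, -0.0008, 0.0035, 0.0008, 0.0013, 0, 0, 0, 0.001, 0, 0, 0, 0, 0, 0, 0, 0, 0]
}}

```text
clock: 30.95
tool_pos: [0.5643, 0.3811, 0.1143]
tcp_rot: [0.045, -2.791, 0.01]
force: [0.5, -1.1, 4.3]
opening: 0.0111
finger_force: 60.2
```

>>> {"api": "send_rows", "payload": {
  "steps": [0, 0, 0, 0, 0, 0, 0, 0, 0, 0, 0, 0, 0, 0, 0, 0, 0, 0, 0, 0, 0, 0, 0, 0],
  "claw": -0.1
}}

```text
clock: 31.35
tool_pos: [0.5639, 0.3811, 0.1133]
tcp_rot: [0.045, -2.79, 0.011]
force: [-0.5, 0.5, -0.6]
opening: 0.0472
finger_force: 0.0
```

>>> {"api": "send_rows", "payload": {
  "steps": [0, 0, -0.04, 0, 0, 0, 0, 0, -0.08, 0, 0, 0, 0, 0, -0.09, 0, 0, 0, 0, 0, -0.09, 0, 0, 0, 0, 0, 0, 0, 0, 0]
}}

```text
clock: 31.85
tool_pos: [0.6183, 0.3827, 0.2609]
tcp_rot: [0.045, -2.799, 0.007]
force: [0.2, 0.6, 0.4]
opening: 0.0471
finger_force: 0.0
```

```bash
cat > c.py <<'E'
from h import *
def cradle(fn):
    s=state(); print(s["clock"],s["tool_pos"],s["q"].round(2)); im,d,cm=look("wrist",fn); P=cloud(cm,d); Q=incr(P); z=P[...,2]; b=masks(im)["blue"]&(d>0)
    rim=b&(np.abs(z-.04)<.0025)&(np.abs(Q[...,0])<.1)&(np.abs(Q[...,1]-.035)<.06); print("rim",np.percentile(Q[rim],[1,99],axis=0).round(4))
    for m in(rim&(Q[...,1]<0),rim&(Q[...,1]>.07)): print(np.polyfit(Q[m][:,0],Q[m][:,1],1).round(4), "z",z[m].mean().round(4))
    f=b&(np.abs(Q[...,0]+.0)<.03)&(np.abs(Q[...,1]-.035)<.04); print("floor z",np.median(z[f]))
    mr=masks(im)["red"]&(np.abs(Q[...,0])<.03)&(np.abs(Q[...,1]+.015)<.03)&(z>.035); print("lip",incr(ray(cm,np.argwhere(mr)[:,::-1],.045)).mean(0) if mr.any() else None,mr.sum())
    for c,a,l in blobs(masks(im)["red"],40): print("red",c.round(1),a,ray(cm,c,.018)[0].round(4),"cr z32",incr(ray(cm,c,.032))[0].round(4))
E
python3 -c "
from c import *
cradle('w12')
delta([.43,.2,.34],down(.033))"
```

```text
31.85 [0.6183185  0.38265144 0.26091388] [-0.8   0.84  0.53  0.92 -0.5   1.79  1.21]
rim [[-0.0711 -0.0146]
 [ 0.0761  0.0844]]
[ 0.0292 -0.013 ] z 0.0398
[-0.0226  0.0821] z 0.0398
floor z 0.013858649537624446
lip [ 0.00029795 -0.02104267] 52
red [14.9 69.9] 651 [0.4333 0.1313 0.018 ] cr z32 [-0.0588 -0.2001]
red [212.9 129.8] 57 [0.4839 0.3175 0.018 ] cr z32 [-0.0045 -0.0235]
shift now-axes [ 0.419  -0.3534 -0.0243]  after turn: [ 0.3863 -0.3529 -0.165 ]  turn [-1.00e-04 -1.73e-01 -5.00e-04] mm [-187.2 -182.7   82.5]
```

The tray is seated level and the catch is still propped. Now the reds.

>>> {"api": "send_rows", "payload": {
  "steps": [0, 0, 0, 0, -0.058, 0, 0, 0, 0, 0, -0.058, 0, 0, 0, 0, 0, -0.057, 0]
}}

```text
clock: 32.2
tool_pos: [0.6152, 0.3828, 0.2531]
tcp_rot: [0.052, -3.139, 0.004]
force: [0.5, 0.4, -0.6]
opening: 0.0468
finger_force: 0.0
```

>>> {"api": "send_rows", "payload": {
  "steps": [0.055, -0.07, 0, 0, 0, 0, 0.055, -0.07, 0, 0, 0, 0, 0.055, -0.07, 0, 0, 0, 0, 0.055, -0.07, 0, 0, 0, 0, 0.055, -0.07, 0, 0, 0, 0]
}}

```text
clock: 32.7
tool_pos: [0.4817, 0.2024, 0.254]
tcp_rot: [0.053, -3.134, 0.005]
force: [0.3, -1.1, 1.5]
opening: 0.0471
finger_force: 0.0
```

>>> {"api": "send_rows", "payload": {
  "steps": [0.055, -0.07, 0.03, 0, 0, 0, 0.055, -0.07, 0.03, 0, 0, 0, 0, 0, 0, 0, 0, 0, 0, 0, 0, 0, 0, 0]
}}

```text
clock: 33.1
tool_pos: [0.4299, 0.1316, 0.2252]
tcp_rot: [0.051, -3.135, 0.002]
force: [-0.0, 0.7, 1.1]
opening: 0.0471
finger_force: 0.0
```

```bash
cat > r.py <<'E'
from h import *
def reds(fn):
    s=state(); im,d,cm=look("wrist",fn); print(s["clock"],s["tool_pos"],s["q"].round(2),s["opening"])
    m=masks(im)["red"]; P=cloud(cm,d); out=[]
    for c,a,l in blobs(cv2.morphologyEx(m.astype(np.uint8),cv2.MORPH_CLOSE,np.ones((15,15),np.uint8))>0,150):
        t=l&(d>0)&(np.abs(P[...,2]-.018)<.003)
        if t.sum()<30: continue
        (cx,cy),r=cv2.minEnclosingCircle(P[t][:,:2].astype(np.float32).copy()); out.append((cx,cy)); print("red",c.round(),a,"centre",round(cx,4),round(cy,4),"r",round(r,4))
    return out
E
python3 -c "
from r import *
for c in reds('w13'): delta([c[0],c[1],.084],down(.033))"
```

```text
33.1 [0.42989998 0.13159778 0.22522975] [-1.13 -0.02  0.73  2.03  0.02  1.13  1.2 ] 0.047072951361714244
red [ 44. 191.] 1061 centre 0.4302 -0.0514 r 0.0149
red [278. 201.] 1048 centre 0.4321 0.13 r 0.0146
red [170. 216.] 1007 centre 0.447 0.0458 r 0.0148
shift now-axes [ 0.012  -0.367   0.2843]  after turn: [ 0.0133 -0.3675  0.2836]  turn [-0.0008 -0.0026  0.0002] mm [  -0.6 -183.8 -141.8]
shift now-axes [-0.0038 -0.0045  0.2836]  after turn: [-0.0024 -0.0049  0.2836]  turn [-0.0008 -0.0026  0.0002] mm [   1.3   -2.4 -141.8]
shift now-axes [-0.0281 -0.1738  0.2838]  after turn: [-0.0267 -0.1742  0.2836]  turn [-0.0008 -0.0026  0.0002] mm [  16.2  -86.6 -141.8]
```

>>> {"api": "send_rows", "payload": {
  "steps": [-0.003, -0.0045, 0.06, -0.0008, -0.0026, 0, 0, 0, 0.08, 0, 0, 0, 0, 0, 0.08, 0, 0, 0, 0, 0, 0.062, 0, 0, 0, 0, 0, 0, 0, 0, 0]
}}

```text
clock: 33.65
tool_pos: [0.431, 0.1292, 0.0817]
tcp_rot: [0.053, -3.136, 0.01]
force: [-0.4, 0.3, 0.2]
opening: 0.0468
finger_force: 0.0
```

>>> {"api": "send_rows", "payload": {
  "steps": [0, 0, 0, 0, 0, 0, 0, 0, 0, 0, 0, 0, 0, 0, 0, 0, 0, 0, 0, 0, 0, 0, 0, 0],
  "claw": 1
}}

```text
clock: 34.05
tool_pos: [0.4333, 0.1301, 0.0862]
tcp_rot: [-0.052, 3.139, 0.002]
force: [-0.5, 0.8, 7.1]
opening: 0.0253
finger_force: 59.8
```

>>> {"api": "send_rows", "payload": {
  "steps": [0, 0, -0.04, 0, 0, 0, 0, 0, -0.07, 0, 0, 0, 0, 0, -0.07, 0, 0, 0, 0, 0, -0.04, 0, 0, 0]
}}

```text
clock: 34.45
tool_pos: [0.4332, 0.1296, 0.1978]
tcp_rot: [-0.05, 3.138, 0.003]
force: [0.1, 0.5, -0.4]
opening: 0.0254
finger_force: 59.0
```

```bash
cat >> h.py <<'E'
def place(tx,ty,z=.102):
    p=frcr(tx,ty+.0352); delta(np.r_[p,z],down(Y))
E
python3 -c "
from h import *
s=state();print(s['tool_pos'],s['opening']); place(-.042,-.005)"
```

```text
[0.43324561 0.12958925 0.19782142] 0.025446298792364392
shift now-axes [-0.0458  0.4844  0.1926]  after turn: [-0.0468  0.4847  0.1916]  turn [ 0.0009  0.0014 -0.0005] mm [ 15.4 243.  -95.8]
```

```bash
python3 -c "
from h import *
s=state(); im,d,cm=look('wrist','w14'); P=cloud(cm,d); t=R.from_rotvec(s['tcp_rot']).inv().apply((P-s['tool_pos']).reshape(-1,3)).reshape(P.shape)
for c,a,l in blobs(masks(im)['red'],80):
    k=l&(d>0); print(c.round(),a,np.percentile(t[k],[2,50,98],axis=0).round(4).tolist())
cv2.imwrite('pics/w14b.png',im[150:,120:440])
"
```

```text
[ 20. 194.] 1109 [[-0.0036, -0.1938, 0.1785], [0.009, -0.1801, 0.1798], [0.0223, -0.1676, 0.1811]]
[161. 220.] 1054 [[-0.0232, -0.0974, 0.1787], [-0.0104, -0.0848, 0.18], [0.0027, -0.0711, 0.1813]]
[281. 274.] 2732 [[-0.012, -0.0109, 0.0674], [0.0013, 0.0011, 0.0685], [0.0143, 0.0121, 0.0697]]
```

View pics/w14b.png

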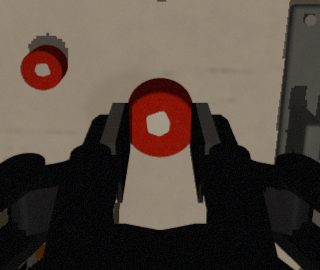

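The red is held centred between the finger ends at (160,122), with its top 68 mm ahead of the TCP. Placing it in the tray.

>>> {"api": "send_rows", "payload": {
  "steps": [-0.009, 0.097, 0, 0.0009, 0.0014, 0, -0.009, 0.097, 0, 0, 0, 0, -0.009, 0.097, 0, 0, 0, 0, -0.009, 0.097, 0, 0, 0, 0, -0.009, 0.096, 0, 0, 0, 0]
}}

```text
clock: 35.0
tool_pos: [0.4467, 0.3744, 0.1947]
tcp_rot: [0.052, -3.139, 0.002]
force: [0.9, 0.4, 1.0]
opening: 0.0249
finger_force: 59.1
```

>>> {"api": "send_rows", "payload": {
  "steps": [0, 0, 0.06, 0, 0, 0, 0, 0, 0.07, 0, 0, 0, 0, 0, 0.03, 0, 0, 0, 0, 0, 0, 0, 0, 0]
}}

```text
clock: 35.4
tool_pos: [0.446, 0.371, 0.1128]
tcp_rot: [0.051, -3.136, 0.008]
force: [0.2, -0.1, 1.2]
opening: 0.0252
finger_force: 59.1
```

```bash
python3 -c "
from h import *
s=state();print(s['tool_pos'],s['force'],s['q'].round(2)); place(-.042,-.005)"
```

```text
[0.44599738 0.37102651 0.1128193 ] [ 0.21658414 -0.06534353  1.22286349] [-1.25  0.47  0.59  1.8  -0.31  0.97  1.07]
shift now-axes [-0.0055  0.0031  0.0216]  after turn: [-0.0054  0.003   0.0216]  turn [-0.0025 -0.0025 -0.0004] mm [  2.6   1.6 -10.8]
```

>>> {"api": "send_rows", "payload": {
  "steps": [-0.005, 0.003, 0.012, -0.0025, -0.0025, 0, 0, 0, 0.009, 0, 0, 0, 0, 0, 0, 0, 0, 0]
}}

```text
clock: 35.7
tool_pos: [0.4495, 0.3736, 0.1044]
tcp_rot: [-0.051, 3.139, 0.005]
force: [-0.2, -0.5, -0.9]
opening: 0.0252
finger_force: 59.1
```

>>> {"api": "send_rows", "payload": {
  "steps": [0, 0, 0, 0, 0, 0, 0, 0, 0, 0, 0, 0, 0, 0, 0, 0, 0, 0],
  "claw": 0.06
}}

```text
clock: 36.0
tool_pos: [0.4493, 0.3736, 0.1042]
tcp_rot: [-0.051, 3.139, 0.005]
force: [-0.1, -0.6, -0.2]
opening: 0.0405
finger_force: 0.0
```

>>> {"api": "send_rows", "payload": {
  "steps": [0, 0, -0.05, 0, 0, 0, 0, 0, -0.07, 0, 0, 0, 0, 0, -0.09, 0, 0, 0, 0, -0.09, -0.03, 0, 0, 0, 0, -0.098, 0, 0, 0, 0]
}}

```text
clock: 36.5
tool_pos: [0.453, 0.2798, 0.2263]
tcp_rot: [-0.055, 3.135, 0.009]
force: [1.7, 0.1, -0.4]
opening: 0.0401
finger_force: 0.0
```

>>> {"api": "send_rows", "payload": {
  "steps": [0, -0.098, 0, 0, 0, 0, 0, -0.098, 0, 0, 0, 0, 0, -0.098, 0, 0, 0, 0, 0, -0.098, 0, 0, 0, 0, 0, -0.07, 0, 0, 0, 0]
}}

```text
clock: 37.0
tool_pos: [0.4593, 0.0451, 0.2232]
tcp_rot: [-0.047, 3.139, 0.006]
force: [0.4, 0.6, 0.3]
opening: 0.0401
finger_force: 0.0
```

```bash
python3 -c "
from r import *
delta([.447,.0458,.084],down(.033))
for c in reds('w15'): delta([c[0],c[1],.084],down(.033))"
```

```text
shift now-axes [0.0253 0.0011 0.2784]  after turn: [0.0245 0.0022 0.2785]  turn [ 0.0018  0.0013 -0.0014] mm [ -12.3    0.7 -139.2]
37.0 [0.45930369 0.04509834 0.22324208] [-1.06  0.    0.88  2.02 -0.01  1.12  1.43] 0.04005246257872889
red [150. 155.] 1167 centre 0.4305 -0.0514 r 0.0146
red [280. 181.] 1105 centre 0.4472 0.0457 r 0.0147
shift now-axes [ 0.0632 -0.1824  0.2779]  after turn: [ 0.0639 -0.1811  0.2786]  turn [ 0.0014  0.0012 -0.004 ] mm [ -29.   -91.6 -139.3]
shift now-axes [0.0249 0.0107 0.2785]  after turn: [0.0241 0.0117 0.2786]  turn [ 0.0014  0.0012 -0.004 ] mm [ -12.2    5.5 -139.3]
```

>>> {"api": "send_rows", "payload": {
  "steps": [0.024, 0.008, 0.06, 0.0015, 0.0012, -0.002, 0, 0, 0.09, 0, 0, 0, 0, 0, 0, 0, 0, 0, 0, 0, 0, 0, 0, 0],
  "claw": -0.1
}}

```text
clock: 37.45
tool_pos: [0.4476, 0.0517, 0.1486]
tcp_rot: [0.056, -3.14, 0.003]
force: [-0.1, -0.7, 0.7]
opening: 0.0469
finger_force: 0.0
```

```bash
python3 -c "
from r import *
delta([.447,.0458,.084],down(.033))"
```

```text
shift now-axes [ 0.0014 -0.0116  0.1293]  after turn: [ 0.0015 -0.0118  0.1292]  turn [-0.0011 -0.0006  0.0015] mm [ -0.6  -5.9 -64.6]
```

>>> {"api": "send_rows", "payload": {
  "steps": [0.001, -0.0116, 0.06, -0.0011, -0.0006, 0.0015, 0, 0, 0.05, 0, 0, 0, 0, 0, 0.017, 0, 0, 0, 0, 0, 0, 0, 0, 0]
}}

```text
clock: 37.85
tool_pos: [0.4478, 0.0465, 0.0854]
tcp_rot: [-0.053, 3.14, 0.003]
force: [0.5, 0.7, -0.2]
opening: 0.0474
finger_force: 0.0
```

>>> {"api": "send_rows", "payload": {
  "steps": [0, 0, 0, 0, 0, 0, 0, 0, 0, 0, 0, 0, 0, 0, 0, 0, 0, 0, 0, 0, 0, 0, 0, 0],
  "claw": 1
}}

```text
clock: 38.25
tool_pos: [0.4484, 0.0465, 0.0864]
tcp_rot: [-0.053, 3.138, 0.005]
force: [-2.8, -1.9, 12.7]
opening: 0.0251
finger_force: 58.3
```

>>> {"api": "send_rows", "payload": {
  "steps": [0, 0, -0.04, 0, 0, 0, 0, 0, -0.07, 0, 0, 0, 0, 0, -0.07, 0, 0, 0, 0, 0, -0.04, 0, 0, 0]
}}

```text
clock: 38.65
tool_pos: [0.4483, 0.0458, 0.1979]
tcp_rot: [-0.051, 3.136, 0.006]
force: [0.3, 1.0, -0.7]
opening: 0.0248
finger_force: 59.0
```

```bash
cat >> h.py <<'E'
def held(fn):
    s=state(); im,d,cm=look('wrist',fn); P=cloud(cm,d); t=R.from_rotvec(s['tcp_rot']).inv().apply((P-s['tool_pos']).reshape(-1,3)).reshape(P.shape)
    print(s["tool_pos"],s["opening"],s["finger_force"],s["q"].round(2))
    for c,a,l in blobs(masks(im)['red'],80):
        k=l&(d>0); print(c.round(),a,np.percentile(t[k],[2,50,98],axis=0).round(4).tolist())
E
python3 -c "
from h import *
held('w16'); place(-.011,.005)"
```

```text
[0.44832344 0.04578929 0.19793473] 0.02480233363435048 59.002455775626004 [-1.1   0.01  0.92  2.07 -0.01  1.06  1.43]
[138. 176.] 1159 [[0.009, -0.1102, 0.1782], [0.0217, -0.0967, 0.1797], [0.0349, -0.084, 0.1811]]
[280. 273.] 2735 [[-0.0114, -0.0112, 0.0677], [0.0018, -0.0002, 0.0689], [0.0146, 0.0118, 0.0701]]
shift now-axes [-0.0802  0.6721  0.1999]  after turn: [-0.0822  0.6731  0.1958]  turn [ 0.0026  0.0035 -0.0004] mm [ 30.  337.7 -97.9]
```

>>> {"api": "send_rows", "payload": {
  "steps": [-0.012, 0.096, 0, 0.0026, 0.0035, 0, -0.012, 0.096, 0, 0, 0, 0, -0.012, 0.096, 0, 0, 0, 0, -0.012, 0.096, 0, 0, 0, 0, -0.012, 0.096, 0, 0, 0, 0]
}}

```text
clock: 39.2
tool_pos: [0.4691, 0.2892, 0.195]
tcp_rot: [0.053, -3.136, 0.003]
force: [1.4, 0.6, 1.5]
opening: 0.025
finger_force: 59.0
```

>>> {"api": "send_rows", "payload": {
  "steps": [-0.011, 0.096, 0, 0, 0, 0, -0.011, 0.096, 0, 0, 0, 0, 0, 0, 0.06, 0, 0, 0, 0, 0, 0.07, 0, 0, 0, 0, 0, 0, 0, 0, 0]
}}

```text
clock: 39.7
tool_pos: [0.4745, 0.3822, 0.1254]
tcp_rot: [0.054, -3.131, 0.013]
force: [0.6, -0.7, 0.3]
opening: 0.0249
finger_force: 59.1
```

```bash
python3 -c "
from h import *
s=state();print(s['tool_pos'],s['force'],s['q'].round(2)); place(-.011,.005)"
```

```text
[0.47452781 0.38219466 0.12537498] [ 0.58900831 -0.72592843  0.26452288] [-1.26  0.54  0.66  1.71 -0.37  1.03  1.13]
shift now-axes [-0.0101  0.0029  0.0466]  after turn: [-0.0096  0.0025  0.0467]  turn [-0.0039 -0.005   0.0007] mm [  4.8   1.4 -23.4]
```

>>> {"api": "send_rows", "payload": {
  "steps": [-0.0095, 0.0025, 0.01, -0.0039, -0.005, 0, 0, 0, 0.02, 0, 0, 0, 0, 0, 0.015, 0, 0, 0, 0, 0, 0, 0, 0, 0]
}}

```text
clock: 40.1
tool_pos: [0.4809, 0.3843, 0.1055]
tcp_rot: [-0.053, 3.138, 0.006]
force: [0.2, -0.8, 0.5]
opening: 0.025
finger_force: 59.1
```

```bash
python3 -c "
from h import *
s=state();print(s['tool_pos'],s['force']); place(-.011,.005)"
```

```text
[0.48094078 0.38431629 0.10545256] [ 0.20149241 -0.77705272  0.46129232]
shift now-axes [ 0.0034 -0.0013  0.0069]  after turn: [ 0.0034 -0.0013  0.0069]  turn [0.002  0.0017 0.0003] mm [-1.7 -0.7 -3.5]
```

>>> {"api": "send_rows", "payload": {
  "steps": [0.003, -0.001, 0.005, 0.002, 0.0017, 0, 0, 0, 0, 0, 0, 0]
}}

```text
clock: 40.3
tool_pos: [0.4796, 0.3841, 0.1034]
tcp_rot: [-0.053, 3.141, 0.0]
force: [0.1, -0.4, 0.0]
opening: 0.0253
finger_force: 59.1
```

>>> {"api": "send_rows", "payload": {
  "steps": [0, 0, 0, 0, 0, 0, 0, 0, 0, 0, 0, 0, 0, 0, 0, 0, 0, 0],
  "claw": 0.06
}}

```text
clock: 40.6
tool_pos: [0.4798, 0.384, 0.1035]
tcp_rot: [-0.053, 3.14, 0.001]
force: [-0.2, 0.2, -0.6]
opening: 0.0402
finger_force: 0.0
```

>>> {"api": "send_rows", "payload": {
  "steps": [0, 0, -0.05, 0, 0, 0, 0, 0, -0.07, 0, 0, 0, 0, 0, -0.09, 0, 0, 0, 0.014, -0.09, 0, 0, 0, 0, 0.014, -0.097, 0, 0, 0, 0]
}}

```text
clock: 41.1
tool_pos: [0.4691, 0.2902, 0.2096]
tcp_rot: [-0.057, 3.138, 0.003]
force: [0.5, -1.1, 0.7]
opening: 0.0404
finger_force: 0.0
```

>>> {"api": "send_rows", "payload": {
  "steps": [0.014, -0.097, 0, 0, 0, 0, 0.014, -0.097, 0, 0, 0, 0, 0.014, -0.097, 0, 0, 0, 0, 0.014, -0.097, 0, 0, 0, 0, 0.014, -0.097, 0, 0, 0, 0],
  "claw": -0.1
}}

```text
clock: 41.6
tool_pos: [0.4415, 0.0446, 0.2082]
tcp_rot: [-0.053, 3.14, 0.002]
force: [1.4, -1.0, 1.6]
opening: 0.0467
finger_force: 0.0
```

>>> {"api": "send_rows", "payload": {
  "steps": [0.014, -0.097, 0, 0, 0, 0, 0.014, -0.097, 0.02, 0, 0, 0, 0, 0, 0, 0, 0, 0, 0, 0, 0, 0, 0, 0, 0, 0, 0, 0, 0, 0]
}}

```text
clock: 42.1
tool_pos: [0.4315, -0.0501, 0.1983]
tcp_rot: [-0.054, 3.14, 0.001]
force: [0.6, 0.6, 0.1]
opening: 0.0471
finger_force: 0.0
```

```bash
python3 -c "
from r import *
for c in reds('w17'): delta([c[0],c[1],.084],down(.033))"
```

```text
42.1 [ 0.43149071 -0.05014256  0.19833936] [-1.05 -0.08  1.05  2.11  0.08  1.07  1.57] 0.047132177470568665
red [277. 204.] 1263 centre 0.4307 -0.0515 r 0.0147
shift now-axes [ 0.0018 -0.0032  0.2286]  after turn: [ 0.0016 -0.0032  0.2286]  turn [0.0002 0.0004 0.0012] mm [  -0.8   -1.6 -114.3]
```

>>> {"api": "send_rows", "payload": {
  "steps": [0.0018, -0.0032, 0.07, 0, 0, 0.001, 0, 0, 0.09, 0, 0, 0, 0, 0, 0.068, 0, 0, 0, 0, 0, 0, 0, 0, 0]
}}

```text
clock: 42.55
tool_pos: [0.428, -0.0516, 0.0848]
tcp_rot: [0.053, -3.133, 0.005]
force: [0.0, -0.6, 0.3]
opening: 0.047
finger_force: 0.0
```

>>> {"api": "send_rows", "payload": {
  "steps": [0, 0, 0, 0, 0, 0, 0, 0, 0, 0, 0, 0, 0, 0, 0, 0, 0, 0, 0, 0, 0, 0, 0, 0],
  "claw": 1
}}

```text
clock: 42.95
tool_pos: [0.4332, -0.0524, 0.0915]
tcp_rot: [-0.05, 3.134, 0.005]
force: [0.2, 0.3, 0.1]
opening: -0.0001
finger_force: 0.0
```

>>> {"api": "send_rows", "payload": {
  "steps": [0, 0, -0.04, 0, 0, 0, 0, 0, -0.07, 0, 0, 0, 0, 0, -0.07, 0, 0, 0, 0, 0, -0.04, 0, 0, 0]
}}

```text
clock: 43.35
tool_pos: [0.4319, -0.0523, 0.2004]
tcp_rot: [-0.05, 3.137, 0.008]
force: [0.4, 0.1, -0.8]
opening: -0.0002
finger_force: 0.0
```

```bash
python3 -c "
from h import *
held('w18'); place(.020,-.005)"
```

```text
[ 0.43192044 -0.05231348  0.20037946] -0.00024106127331724434 0.0 [-1.2  -0.13  1.19  2.11  0.13  1.08  1.53]
[304. 206.] 1050 [[-0.0135, 0.004, 0.1813], [-0.0011, 0.0177, 0.1827], [0.0125, 0.0304, 0.1841]]
shift now-axes [-0.1799  0.8475  0.2087]  after turn: [-0.1833  0.8486  0.2012]  turn [ 0.0036  0.0038 -0.0011] mm [  77.6  427.1 -100.6]
```

>>> {"api": "send_rows", "payload": {
  "steps": [0, 0.03, 0, 0, 0, 0, 0, 0, 0, 0, 0, 0, 0, 0, 0, 0, 0, 0, 0, 0, 0, 0, 0, 0],
  "claw": -0.1
}}

```text
clock: 43.8
tool_pos: [0.43, -0.0375, 0.1976]
tcp_rot: [-0.05, 3.141, 0.003]
force: [0.2, -0.6, 0.2]
opening: 0.0472
finger_force: 0.0
```

```bash
python3 -c "
from r import *
for c in reds('w19'): delta([c[0],c[1],.080],down(.033))"
```

```text
43.8 [ 0.43004096 -0.03749804  0.19756914] [-1.2  -0.12  1.15  2.12  0.13  1.08  1.5 ] 0.04724994334748847
red [284. 210.] 1251 centre 0.4329 -0.034 r 0.0146
shift now-axes [-0.006   0.0064  0.2349]  after turn: [-0.0061  0.0068  0.2349]  turn [ 0.0008  0.     -0.0006] mm [   2.9    3.5 -117.5]
```

>>> {"api": "send_rows", "payload": {
  "steps": [-0.006, 0.0066, 0.07, 0, 0, 0, 0, 0, 0.08, 0, 0, 0, 0, 0, 0.05, 0, 0, 0, 0, 0, 0, 0, 0, 0, 0, 0, 0, 0, 0, 0]
}}

```text
clock: 44.35
tool_pos: [0.4316, -0.0323, 0.1114]
tcp_rot: [0.053, -3.135, -0.006]
force: [0.7, 0.3, -0.1]
opening: 0.047
finger_force: 0.0
```

```bash
python3 -c "
from h import *
print(state()['q'].round(2));delta([.4329,-.034,.080],down(.033))"
```

```text
[-1.09  0.26  1.17  2.19 -0.32  0.88  1.89]
shift now-axes [-0.0029 -0.0038  0.0628]  after turn: [-0.0025 -0.0036  0.0628]  turn [ 0.002  -0.0028  0.0005] mm [  1.3  -1.7 -31.4]
```

>>> {"api": "send_rows", "payload": {
  "steps": [-0.003, -0.0038, 0.03, 0.001, -0.0015, 0, 0, 0, 0.03, 0, 0, 0, 0, 0, 0, 0, 0, 0, 0, 0, 0, 0, 0, 0]
}}

```text
clock: 44.75
tool_pos: [0.4338, -0.0329, 0.0824]
tcp_rot: [0.056, -3.141, -0.008]
force: [0.0, -0.1, 0.1]
opening: 0.047
finger_force: 0.0
```

```bash
python3 -c "
from h import *
print(state()['q'].round(2));delta([.4329,-.034,.080],down(.033))"
```

```text
[-0.99  0.34  1.08  2.2  -0.42  0.82  1.97]
shift now-axes [ 0.0019 -0.0023  0.0047]  after turn: [ 0.0019 -0.0022  0.0047]  turn [0.0025 0.     0.0012] mm [-0.9 -1.1 -2.4]
```

>>> {"api": "send_rows", "payload": {
  "steps": [0.002, -0.0022, 0.005, 0.002, 0, 0.001, 0, 0, 0, 0, 0, 0]
}}

```text
clock: 44.95
tool_pos: [0.4324, -0.0338, 0.079]
tcp_rot: [0.053, -3.141, -0.001]
force: [-0.1, -0.5, -0.0]
opening: 0.0467
finger_force: 0.0
```

>>> {"api": "send_rows", "payload": {
  "steps": [0, 0, 0, 0, 0, 0, 0, 0, 0, 0, 0, 0, 0, 0, 0, 0, 0, 0, 0, 0, 0, 0, 0, 0],
  "claw": 1
}}

```text
clock: 45.35
tool_pos: [0.4324, -0.0338, 0.0791]
tcp_rot: [0.053, -3.14, -0.002]
force: [-4.4, 0.5, 13.9]
opening: 0.0267
finger_force: 58.2
```

>>> {"api": "send_rows", "payload": {
  "steps": [0, 0, -0.04, 0, 0, 0, 0, 0, -0.07, 0, 0, 0, 0, 0, -0.07, 0, 0, 0, 0, 0, -0.04, 0, 0, 0]
}}

```text
clock: 45.75
tool_pos: [0.4328, -0.034, 0.1853]
tcp_rot: [0.052, -3.14, 0.001]
force: [-0.1, 0.8, -0.6]
opening: 0.0267
finger_force: 59.9
```

```bash
python3 -c "
from h import *
held('w20'); place(.020,-.005)"
```

```text
[ 0.43276392 -0.03396876  0.18527945] 0.026722457154953135 59.860346663044766 [-1.34 -0.1   1.3   2.13  0.12  1.05  1.51]
[280. 286.] 3093 [[-0.0136, -0.012, 0.0603], [-0.0005, 0.0006, 0.0614], [0.0125, 0.0126, 0.0626]]
shift now-axes [-0.1778  0.8123  0.1777]  after turn: [-0.18    0.813   0.1718]  turn [ 0.0032  0.0022 -0.0009] mm [ 76.5 409.3 -85.9]
```

>>> {"api": "send_rows", "payload": {
  "steps": [-0.02, 0.09, 0, 0.0016, 0.001, 0, -0.02, 0.09, 0, 0.0016, 0.001, 0, -0.02, 0.09, 0, 0, 0, 0, -0.02, 0.09, 0, 0, 0, 0, -0.02, 0.09, 0, 0, 0, 0]
}}

```text
clock: 46.3
tool_pos: [0.4744, 0.1955, 0.1827]
tcp_rot: [0.055, -3.135, 0.009]
force: [1.8, -0.0, 1.3]
opening: 0.0267
finger_force: 59.9
```

>>> {"api": "send_rows", "payload": {
  "steps": [-0.02, 0.09, 0, 0, 0, 0, -0.02, 0.09, 0, 0, 0, 0, -0.02, 0.09, 0, 0, 0, 0, -0.02, 0.093, 0.04, 0, 0, 0, 0, 0, 0.05, 0, 0, 0]
}}

```text
clock: 46.8
tool_pos: [0.5067, 0.3821, 0.1365]
tcp_rot: [0.068, -3.137, 0.004]
force: [-1.5, -0.5, -0.6]
opening: 0.0265
finger_force: 59.9
```

>>> {"api": "send_rows", "payload": {
  "steps": [0, 0, 0, 0, 0, 0, 0, 0, 0, 0, 0, 0]
}}

```text
clock: 47.0
tool_pos: [0.5078, 0.3732, 0.1378]
tcp_rot: [0.052, -3.136, 0.011]
force: [0.5, 0.2, 0.2]
opening: 0.0266
finger_force: 59.9
```

```bash
python3 -c "
from h import *
s=state();print(s['tool_pos'],s['force'],s['q'].round(2)); place(.020,-.005,.096)"
```

```text
[0.50779146 0.37315367 0.13784721] [0.46645875 0.21893568 0.24661291] [-1.36  0.66  0.91  1.66 -0.56  1.12  1.3 ]
shift now-axes [-0.0062  0.0034  0.0836]  after turn: [-0.0057  0.0028  0.0837]  turn [-0.0035 -0.0028  0.0002] mm [  2.8   1.5 -41.8]
```

>>> {"api": "send_rows", "payload": {
  "steps": [-0.006, 0.003, 0.02, -0.0035, -0.0028, 0, 0, 0, 0.03, 0, 0, 0, 0, 0, 0.02, 0, 0, 0, 0, 0, 0, 0, 0, 0]
}}

```text
clock: 47.4
tool_pos: [0.5095, 0.3755, 0.1009]
tcp_rot: [0.054, -3.139, -0.0]
force: [0.1, -0.2, 0.0]
opening: 0.0264
finger_force: 59.9
```

```bash
python3 -c "
from h import *
s=state();print(s['tool_pos'],s['force']); place(.020,-.005,.096)"
```

```text
[0.50949349 0.37551782 0.100903  ] [ 0.10204089 -0.23428508  0.04062751]
shift now-axes [-0.0022 -0.0018  0.0098]  after turn: [-0.0021 -0.0018  0.0098]  turn [ 0.     -0.001   0.0008] mm [ 1.1 -0.9 -4.9]
```

>>> {"api": "send_rows", "payload": {
  "steps": [-0.001, -0.001, 0.008, 0, 0, 0, 0, 0, 0, 0, 0, 0]
}}

```text
clock: 47.6
tool_pos: [0.5109, 0.3755, 0.0985]
tcp_rot: [-0.055, 3.141, 0.002]
force: [-0.4, -0.3, 0.4]
opening: 0.0268
finger_force: 59.9
```

>>> {"api": "send_rows", "payload": {
  "steps": [0, 0, 0, 0, 0, 0, 0, 0, 0, 0, 0, 0, 0, 0, 0, 0, 0, 0],
  "claw": 0.06
}}

```text
clock: 47.9
tool_pos: [0.511, 0.3758, 0.099]
tcp_rot: [-0.055, 3.14, 0.003]
force: [0.5, -0.0, -0.2]
opening: 0.04
finger_force: 0.0
```

>>> {"api": "send_rows", "payload": {
  "steps": [0, 0, -0.05, 0, 0, 0, 0, 0, -0.07, 0, 0, 0, 0, 0, -0.09, 0, 0, 0, 0.04, -0.06, -0.05, 0, 0, 0, 0.06, -0.06, -0.04, 0, 0, 0]
}}

```text
clock: 48.4
tool_pos: [0.464, 0.313, 0.2504]
tcp_rot: [-0.054, 3.138, 0.003]
force: [0.3, -0.2, 2.2]
opening: 0.0401
finger_force: 0.0
```

>>> {"api": "send_rows", "payload": {
  "steps": [0.05, -0.06, 0, 0, 0, 0, 0, 0, 0, 0, 0, 0, 0, 0, 0, 0, 0, 0],
  "claw": -0.1
}}

```text
clock: 48.7
tool_pos: [0.4385, 0.2832, 0.2489]
tcp_rot: [0.056, -3.141, -0.007]
force: [0.3, 0.9, 0.2]
opening: 0.0469
finger_force: 0.0
```

```bash
cat > v.py <<'E'
from c import *
import sys
cradle(sys.argv[1]); im=cv2.imread(f"pics/{sys.argv[1]}.png"); d=np.load(f"pics/{sys.argv[1]}.npy"); cm=cam("wrist",state()); P=cloud(cm,d); Q=incr(P)
h=cv2.cvtColor(im,cv2.COLOR_BGR2HSV).astype(int); m=(h[...,0]>6)&(h[...,0]<22)&(h[...,1]>160)&(h[...,2]>80)&(np.abs(P[...,2]-.036)<.004)&(np.abs(Q[...,1]+.075)<.05)
print("wedge",np.percentile(Q[m],[1,99],axis=0).round(4)) if m.any() else print("no wedge")
E
python3 v.py w21; python3 -c "
from h import *
delta(np.r_[frcr(-.0389,-.073),.093],down(Y))"
```

```text
48.7 [0.43850963 0.28317788 0.24894403] [-1.66  0.25  1.16  1.85 -0.26  1.2   1.18]
rim [[-0.073  -0.0151]
 [ 0.074   0.0842]]
[ 0.0113 -0.0128] z 0.0396
[-0.0034  0.0824] z 0.0397
floor z 0.013843307773084845
lip [ 0.00030162 -0.02060243] 32
red [389.3 210.3] 829 [0.4526 0.3784 0.018 ] cr z32 [-0.0418  0.0315]
red [396.7 243.6] 767 [0.4825 0.3884 0.018 ] cr z32 [-0.013  0.04 ]
red [389.2 273.5] 279 [0.5112 0.3852 0.018 ] cr z32 [0.0143 0.036 ]
wedge [[-0.0546 -0.0853]
 [ 0.0515 -0.0604]]
shift now-axes [-0.0311 -0.0303  0.3117]  after turn: [-0.0314 -0.0293  0.3118]  turn [0.0016 0.0003 0.0015] mm [  16.2  -14.1 -155.9]
```

All three reds are in the tray and the catch is still propped. Next, pull the wedge out.

>>> {"api": "send_rows", "payload": {
  "steps": [-0.031, -0.03, 0.06, 0.0016, 0, 0.0015, 0, 0, 0.09, 0, 0, 0, 0, 0, 0.08, 0, 0, 0, 0, 0, 0.04, 0, 0, 0, 0, 0, 0, 0, 0, 0]
}}

```text
clock: 49.25
tool_pos: [0.4546, 0.2675, 0.1105]
tcp_rot: [0.05, -3.139, 0.011]
force: [-0.5, -0.3, 1.0]
opening: 0.0468
finger_force: 0.0
```

>>> {"api": "send_rows", "payload": {
  "steps": [0, 0, 0, 0, 0, 0]
}}

```text
clock: 49.35
tool_pos: [0.456, 0.2683, 0.1138]
tcp_rot: [-0.05, 3.14, -0.005]
force: [1.1, -0.2, 1.1]
opening: 0.0464
finger_force: 0.0
```

```bash
python3 -c "
from h import *
s=state(); print(s['force'],s['q'].round(2)); delta(np.r_[frcr(-.0389,-.073),.093],down(Y))"
```

```text
[ 1.09627926 -0.15149551  1.12348386] [-1.43  0.49  0.98  1.95 -0.49  0.96  1.39]
shift now-axes [0.0017 0.0027 0.0415]  after turn: [0.0017 0.0026 0.0415]  turn [-0.0016  0.0005 -0.0007] mm [ -0.9   1.3 -20.8]
```

>>> {"api": "send_rows", "payload": {
  "steps": [0.002, 0.002, 0.02, -0.001, 0, 0, 0, 0, 0.02, 0, 0, 0, 0, 0, 0, 0, 0, 0, 0, 0, 0, 0, 0, 0]
}}

```text
clock: 49.75
tool_pos: [0.454, 0.2693, 0.0935]
tcp_rot: [-0.05, 3.141, 0.001]
force: [-0.6, 0.2, -0.2]
opening: 0.0468
finger_force: 0.0
```

```bash
python3 -c "
from h import *
s=state(); print(s['force'],s['q'].round(2)); delta(np.r_[frcr(-.0389,-.073),.092],down(Y))"
```

```text
[-0.60367618  0.19097873 -0.15540691] [-1.4   0.51  0.95  1.97 -0.52  0.93  1.41]
shift now-axes [-0.0022  0.0005  0.0031]  after turn: [-0.0022  0.0005  0.0031]  turn [ 0.0002  0.0001 -0.0005] mm [ 1.1  0.3 -1.5]
```

>>> {"api": "send_rows", "payload": {
  "steps": [-0.001, 0, 0.001, 0, 0, 0, 0, 0, 0, 0, 0, 0, 0, 0, 0, 0, 0, 0, 0, 0, 0, 0, 0, 0],
  "claw": 1
}}

```text
clock: 50.15
tool_pos: [0.4548, 0.2693, 0.0933]
tcp_rot: [-0.05, 3.14, 0.001]
force: [-0.9, -0.5, 4.1]
opening: 0.0247
finger_force: 61.1
```

>>> {"api": "send_rows", "payload": {
  "steps": [0.01, 0, 0, 0, 0, 0, 0.015, 0, 0, 0, 0, 0, 0.015, 0, 0, 0, 0, 0]
}}

```text
clock: 50.45
tool_pos: [0.4358, 0.2687, 0.0936]
tcp_rot: [-0.049, 3.137, 0.002]
force: [6.4, -0.3, -1.3]
opening: 0.0245
finger_force: 60.6
```

```bash
python3 -c "
from h import *
s=state(); print(incr(s['tool_pos']),s['tool_pos'],s['force'],s['opening'],s['q'].round(2))"
```

```text
[-0.05828632 -0.07323248] [0.43576164 0.26868429 0.0935724 ] [ 6.44513036 -0.2537925  -1.28709926] 0.024543430732508108 [-1.45  0.48  0.97  2.01 -0.5   0.91  1.38]
```

>>> {"api": "send_rows", "payload": {
  "steps": [0.02, 0, 0, 0, 0, 0, 0.02, 0, 0, 0, 0, 0, 0.02, 0, 0, 0, 0, 0, 0.02, 0, 0, 0, 0, 0, 0.02, 0, 0, 0, 0, 0]
}}

```text
clock: 50.95
tool_pos: [0.3832, 0.2668, 0.0927]
tcp_rot: [0.051, -3.14, 0.0]
force: [0.6, 1.0, 0.3]
opening: 0.0244
finger_force: 60.6
```

>>> {"api": "send_rows", "payload": {
  "steps": [0.02, 0, 0, 0, 0, 0, 0.02, 0, 0, 0, 0, 0, 0.01, 0, 0, 0, 0, 0, 0, 0, 0, 0, 0, 0]
}}

```text
clock: 51.35
tool_pos: [0.3585, 0.2663, 0.0928]
tcp_rot: [0.052, -3.14, -0.001]
force: [-0.9, 0.6, -0.5]
opening: 0.0247
finger_force: 60.5
```

>>> {"api": "send_rows", "payload": {
  "steps": [0, 0, -0.04, 0, 0, 0, 0, 0, -0.06, 0, 0, 0, 0, 0, -0.06, 0, 0, 0, 0, 0, 0, 0, 0, 0]
}}

```text
clock: 51.75
tool_pos: [0.3609, 0.2674, 0.1757]
tcp_rot: [-0.051, 3.139, 0.009]
force: [0.2, 0.9, -0.6]
opening: 0.0242
finger_force: 60.6
```

```bash
python3 -c "
from h import *
s=state(); print(incr(s['tool_pos']),s['tool_pos'],s['force'],s['opening'],s['q'].round(2)); delta([.41,.05,.17],down(Y))"
```

```text
[-0.13311633 -0.07199986] [0.36093171 0.2674473  0.17567232] [ 0.22151638  0.89233495 -0.58349331] 0.02422585201509434 [-1.95  0.1   1.28  2.11 -0.12  1.01  1.  ]
shift now-axes [-0.0841 -0.4379  0.009 ]  after turn: [-0.0837 -0.4379  0.0113]  turn [ 0.0029  0.0009 -0.0004] mm [  49.1 -217.4   -5.7]
```

>>> {"api": "send_rows", "payload": {
  "steps": [-0.035, -0.05, 0, 0.0029, 0.0009, 0, -0.035, -0.05, 0, 0, 0, 0, -0.035, -0.05, 0, 0, 0, 0, -0.025, -0.05, 0, 0, 0, 0, 0, 0, 0, 0, 0, 0]
}}

```text
clock: 52.25
tool_pos: [0.4292, 0.1646, 0.1729]
tcp_rot: [0.041, -3.14, 0.011]
force: [-0.3, 0.1, -0.8]
opening: 0.0244
finger_force: 60.5
```

>>> {"api": "send_rows", "payload": {
  "steps": [0, 0, 0.06, 0, 0, 0, 0, 0, 0.05, 0, 0, 0, 0, 0, 0.03, 0, 0, 0, 0, 0, 0, 0, 0, 0]
}}

```text
clock: 52.65
tool_pos: [0.4265, 0.1672, 0.1012]
tcp_rot: [0.05, -3.137, 0.013]
force: [0.1, -0.9, 0.5]
opening: 0.0244
finger_force: 60.6
```

```bash
python3 -c "
from h import *
s=state(); print(incr(s['tool_pos']),s['tool_pos'],s['force'],s['q'].round(2)); delta([.43,.167,.085],down(Y))"
```

```text
[-0.07090956 -0.17435437] [0.42648169 0.16720096 0.10124053] [ 0.08971773 -0.87719922  0.50230684] [-1.43  0.36  1.08  2.13 -0.41  0.88  1.5 ]
shift now-axes [-0.0072 -0.0003  0.0325]  after turn: [-0.007  -0.0006  0.0325]  turn [-0.0042 -0.0022 -0.0007] mm [  3.5  -0.2 -16.2]
```

>>> {"api": "send_rows", "payload": {
  "steps": [-0.005, 0, 0.015, -0.004, -0.002, 0, 0, 0, 0.014, 0, 0, 0, 0, 0, 0, 0, 0, 0, 0, 0, 0, 0, 0, 0]
}}

```text
clock: 53.05
tool_pos: [0.4303, 0.1681, 0.089]
tcp_rot: [-0.05, 3.139, 0.005]
force: [0.0, 0.1, -0.5]
opening: 0.0244
finger_force: 60.6
```

>>> {"api": "send_rows", "payload": {
  "steps": [0, 0, 0.003, 0, 0, 0, 0, 0, 0, 0, 0, 0]
}}

```text
clock: 53.25
tool_pos: [0.4302, 0.1682, 0.0874]
tcp_rot: [-0.051, 3.138, 0.005]
force: [0.0, 0.1, -1.1]
opening: 0.0247
finger_force: 60.6
```

>>> {"api": "send_rows", "payload": {
  "steps": [0, 0, 0.005, 0, 0, 0, 0, 0, 0.002, 0, 0, 0, 0, 0, 0, 0, 0, 0]
}}

```text
clock: 53.55
tool_pos: [0.4301, 0.168, 0.0836]
tcp_rot: [-0.05, 3.139, 0.004]
force: [-0.4, 0.7, -0.6]
opening: 0.0251
finger_force: 60.6
```

>>> {"api": "send_rows", "payload": {
  "steps": [0, 0, 0, 0, 0, 0, 0, 0, 0, 0, 0, 0, 0, 0, 0, 0, 0, 0, 0, 0, 0, 0, 0, 0],
  "claw": -0.1
}}

```text
clock: 53.95
tool_pos: [0.4302, 0.168, 0.0838]
tcp_rot: [-0.05, 3.139, 0.004]
force: [0.2, 0.9, 0.6]
opening: 0.0471
finger_force: 0.0
```

>>> {"api": "send_rows", "payload": {
  "steps": [0, 0, -0.05, 0, 0, 0, 0, 0, -0.08, 0, 0, 0, 0, 0, -0.09, 0, 0, 0, 0, 0.06, -0.08, 0, 0, 0, 0, 0.08, -0.06, 0, 0, 0]
}}

```text
clock: 54.45
tool_pos: [0.4285, 0.2363, 0.2668]
tcp_rot: [-0.043, 3.14, 0.015]
force: [1.3, 1.0, 0.8]
opening: 0.0471
finger_force: 0.0
```

>>> {"api": "send_rows", "payload": {
  "steps": [0, 0.06, 0, 0, 0, 0, 0, 0.02, 0, 0, 0, 0, 0, 0, 0, 0, 0, 0, 0, 0, 0, 0, 0, 0]
}}

```text
clock: 54.85
tool_pos: [0.4265, 0.2757, 0.2636]
tcp_rot: [-0.047, 3.139, 0.001]
force: [-0.6, -0.9, 0.0]
opening: 0.0471
finger_force: 0.0
```

```bash
python3 v.py w22
python3 - <<'E'
from h import *
im=cv2.imread("pics/w22.png"); t,dt,ct=look("top","t9"); P=cloud(ct,dt)
m=(dt>0)&(P[...,2]>.033)&(P[...,2]<.052)&(P[...,0]>.36)&(P[...,0]<.66)&(P[...,1]<-.18)&(P[...,1]>-.52); print("foil",np.percentile(P[m][:,:2],[1,99],axis=0).round(3).tolist())
cv2.imwrite("pics/fin.png",np.hstack([cv2.resize(im,(448,336)),cv2.resize(t[185:285,290:400],(352,336),interpolation=cv2.INTER_CUBIC)]))
E
```

```text
54.85 [0.42654293 0.27574113 0.26360542] [-1.78  0.19  1.24  1.87 -0.19  1.22  1.13]
rim [[-0.0735 -0.0151]
 [ 0.074   0.0842]]
[ 0.0067 -0.0129] z 0.0396
[-0.0041  0.0823] z 0.0397
floor z 0.01375553305908353
lip None 0
red [396.  232.9] 1443 [0.4669 0.3831 0.018 ] cr z32 [-0.0284  0.0354]
red [392.4 277.5] 263 [0.5113 0.3849 0.018 ] cr z32 [0.0141 0.0357]
no wedge
foil [[0.41, -0.452], [0.578, -0.238]]
```

View pics/fin.png

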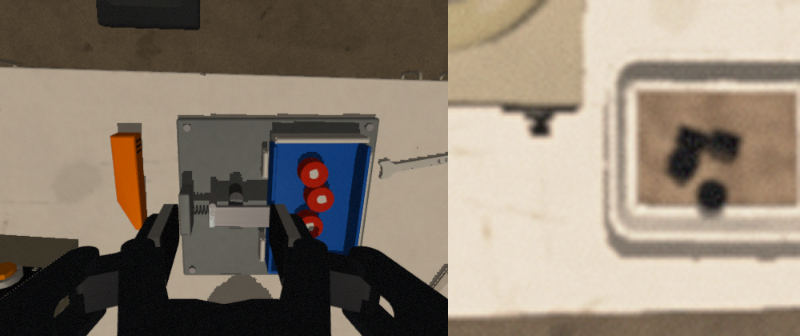

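The three reds are in the tray at (314,174), (320,200) and (311,226). The wedge lies on the bench at (128,180), clear of the cradle, and the four blacks are in the foil tray. A finger hides the lip, so I'll shift the hand and check the catch by number.

>>> {"api": "send_rows", "payload": {
  "steps": [0.02, 0.07, -0.04, 0, 0, 0, 0, 0.07, -0.04, 0, 0, 0, 0, 0, 0, 0, 0, 0, 0, 0, 0, 0, 0, 0]
}}

```text
clock: 55.35
tool_pos: [0.4143, 0.3464, 0.3043]
tcp_rot: [-0.049, 3.138, 0.003]
force: [0.3, -0.5, -0.6]
opening: 0.0472
finger_force: 0.0
```

```bash
python3 v.py w23
python3 - <<'E'
from h import *
d=np.load("pics/w23.npy"); cm=cam("wrist",state()); P=cloud(cm,d); Q=incr(P)
m=(d>0)&(np.abs(P[...,2]-.048)<.003)&(np.abs(Q[...,0])<.014)&(np.abs(Q[...,1]+.04)<.06); print("catch plate",np.percentile(Q[m],[1,99],axis=0).round(4),m.sum())
s=state(); print(s["joint_velocities"].round(3))
E
```

```text
55.35 [0.4142918  0.34637134 0.30429198] [-1.8   0.26  1.2   1.73 -0.25  1.31  1.05]
rim [[-0.0728 -0.0147]
 [ 0.0741  0.0846]]
[ 0.0127 -0.0124] z 0.0395
[-0.0009  0.0828] z 0.0396
floor z 0.013748325548828794
lip [-0.00094299 -0.00894934] 22
red [310.3 228.7] 1117 [0.4669 0.3802 0.018 ] cr z32 [-0.0283  0.0359]
red [303.9 272.1] 382 [0.5156 0.376  0.018 ] cr z32 [0.0183 0.0304]
no wedge
catch plate [[-0.0123 -0.0824]
 [ 0.0116 -0.0094]] 1328
[ 0.003 -0.008  0.01   0.014 -0.001 -0.001 -0.   ]
```

The lip has moved from -21 mm to -9 mm, about 6 mm over the tray's wall, so the catch is shut. Handing in.

```bash
python3 -c "
from plant import *
print(finish_job())"
```

```text
the job is handed in; nothing more can be done
None
```

I've handed the job in. All 4 black samples are in the foil tray, the blue tray is back in its seat with all 3 reds under the shut catch, and the wedge is on the bench clear of the cradle and foil tray. One red was nudged about 18 mm on the bench by a missed grip before it was picked up, and I made no final check on the vials or pen.

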